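# Clamp the analyser's drain stub

### The job

Take the larger of the two screw clamps from the steel tray by its thumb key and slide its band over the barbed stub of the drain block, gently, until it is home against the flange with its foot on the little ledge. Then turn the key clockwise until the band is snug: gripping the stub firmly, about a fifth of a turn of the key past the point where it starts to bite, but not overtightened. Let go, and leave everything else where it is.

Things in the scene. Friction and masses are not known exactly. Their poses are not given: they have to be found in the camera images.
- key_grip (a point): Centre of the larger clamp's thumb key: a dark upright plate 8 mm thick (this point's x), 24 mm wide (y), 26 mm high (z up) on a vertical 8 mm screw through this point. Its yaw starts within 1.2 rad of the clamp's. Turned clockwise from above it closes the band, 2.5 mm per rad; the screw stays where it is left and drags with 0.16 N m even when loose. The key is sprung: it winds up 1.2 N m per rad before the screw follows.
- band_center (a point): Centre of the larger clamp's band, a steel ring 14 mm wide (along this point's x, the band's axis), 32 mm inside, 37 mm outside diameter. z up; y points from the screw housing to the band: the key's centre lies 28 mm to -y and 51 mm above this point. The flat +x face of band, housing and foot goes against the flange.
- clamp: The larger clamp as a whole, about 0.3 kg; origin and axes as band_center. It stands in the tray, key up. Its housing (14 x 16 mm) stands under the key up to 26 mm above the band's centre; the foot below it (16 mm wide) is level with the band's underside, 18.5 mm below the centre, and reaches from 15 mm to -x to 7 mm to +x of it.
- pad: Flat steel pad (16 x 8 mm) on the -y side of the stub's neck; origin as the drain block. The screw drives a saddle in the clamp's housing onto it. It bites after 0.7 to 3.3 rad of turning (start unknown); from there the grip grows by about 30 N per rad of the key and the moment on the key by 0.0025 N m per N. Snug is 25 to 55 N: aim for 40 N, about 1.3 rad past the bite.
- stub_seat (a point): Where the band's centre belongs when home: on the stub's axis, 7 mm before the flange, 75 mm above the desk. x points along the axis into the flange, the way the band is slid on; z up. The clamp goes on with its housing to -y and its x along this x. Home but loose, it hangs about 2.5 mm low; tight, it lies up to 2 mm to -y.
- stub_tip (a point): Middle of the free end of the horizontal grey plastic barbed stub, 36 mm to -x of stub_seat, same axes. The end is 22 mm in diameter; it widens to a barb of 27.6 mm, then to one of 30.6 mm that ends 20 mm from the flange; behind that the neck is 27 mm, with a flat steel pad on either side (29.6 mm over the pads). Nothing stands in front of it for 60 mm.
- port: The drain block, fixed to the desk: a white block on a dark base plate, the stub on one side (-x). Origin on the desk below the root of the stub. A ledge 54 mm above the desk reaches 25 mm out from the flange, 18 to 42 mm to -y of the stub's axis; it carries the clamp's foot. Nothing of it is higher than 96 mm.
- flange: Flat steel plate at the root of the stub, 80 mm wide, 35 to 95 mm above the desk; origin as the drain block. The band is pushed home against it, gently: 4 to 6 N is enough, over 30 N is too much.
- tray: Shallow steel tray, 150 x 210 mm, rim 14 mm high, floor 5 mm above the desk, fixed; origin under its centre. It stands left or right of the drain block.
- small_clamp: A smaller clamp of the same kind (band 21 mm outside diameter), too small for the stub; it stands in the tray too. Origin at its band's centre. Leave it.
- driver: Screwdriver with a black handle lying on the desk between tray and drain block. Leave it.
- reagent: White bottle, 60 mm in diameter, 130 mm high, on the far part of the desk. Leave it.
- jar: Amber jar, 70 mm in diameter, 90 mm high, on the far part of the desk. Leave it.
- cup: White cup, 70 mm in diameter, 80 mm high, on the far part of the desk. Leave it.
Not all that is in view belongs to the job. What is shaped like the port but blue or brown is not meant. Leave any turquoise look-alike of the clamp alone.

How it is judged:
By the outcome, as a careful person would: the job done as asked, in the order asked, and still so for the second after the job is handed in, with the robot touching nothing.
It also fails if it takes over 72 s, if anything falls off the work surface, if the arm or the gripper's body presses on something with over 40 N, if the wrist force passes 120 N, or if a joint passes its speed limit or range.

### The arm

A 6-joint arm with a two-finger parallel gripper is mounted at the origin on the work surface. World frame = base frame: x ahead of the robot, y to its left, z up, the work surface at z = 0. Lengths are in m, angles in rad, forces in N, time in s.
With the tool pointing down it reaches from about 0.3 to 0.875 m from the base axis. Payload 6.4 kg.
Tool frame: the origin (TCP) lies at the very end of the fingers, on their centre line; the grasp point (between the pads) lies ctrl.grip_point_offset behind it (ctrl.grip_point_offset is the distance from the TCP to the grasp point, in m); z points along the fingers, x is the direction in which the jaws open and shut, and the axes are right-handed (so a half turn about z gives the same grasp; the last joint's range is limited). The gripper opens to 85 mm and grips with 20 to 120 N. Pads are 22 mm wide; open, the fingers measure 114 mm over their backs; the gripper's body (76 mm by 85 mm) begins 54 mm behind the grasp point. The pads swing forward as they close: fully open they stand 13 mm farther back than shut.
Start: joints at [0.977, 0.181, 1.607, -0, 1.354, -0.206], TCP at [0.217, 0.532, 0.192] pointing down, gripper open.
Joint ranges: [-2.99, 2.99], [-0.89, 2.07], [0.3, 2.58], [-1.14, 4.28], [0, 2.63], [-3.12, 3.12]. Speed limits (rad/s): [2.57, 2.57, 3.01, 3.14, 3.14, 3.14].

### API

Orientations are given as a unit quaternion [w, x, y, z].
In Python, from bench import get_obs, viewer, workorder, ctrl gives the robot as it stands. The module is installed in compiled form; this text tells all that it offers.
- The arm moves only by the tool move_arm, never from a script. Its argument "increments" is a list of rows, each an object of numbers: "tx", "ty", "tz": the shift along the tool's x, y, z in m; "turn": the turn about the tool's z in degrees. A call has 1 to 20 rows; each row is the pose to reach, as a shift and turn from the pose commanded when the call began, along the tool's axes at that moment; what a row does not reach only later rows make up. A row lasts 1/12 s, in which the tool goes at most 41.7 mm and 7.16 degrees, less where a joint would pass 70% of its speed; a pose out of reach is approached as far as the arm can. A call with a gripper value outside its range is refused whole. "gripper" is the opening, from 0 (shut) to 1 (fully open), set as the call begins (left out, the last holds). The fingers move at their own pace and stop on an object; the grip force is fixed at half the most. Time passes only in rows, so rows that repeat a pose let the fingers close. It gives the time, the measured TCP pose, the force and the opening at its end, in the units of the state.
- get_obs(): the state, without advancing time (a new reading comes with each control period).
- viewer.camera(name): name is "scene" or "top"; returns (picture, depth): 400x640x3 uint8, red, green, blue; 400x640 float32, m along the optical axis (not along the pixel's ray), 0 where there is no reading.
- viewer.get_calibration(name): a dict with "intrinsics" (3x3 intrinsics, pixels), "origin" and "attitude" of the camera in the world. Camera axes: x right, y up, looking along -z (the intrinsics and any distortion apply to the point x, -y, -z); pixel columns grow to the right and rows downward; lengths in m; the calibration is good to about 2 mm. A picture is of the moment at which its call begins. get_calibration takes no time and is no camera call.
- workorder.hand_in(): hands the job in, once; it reports no verdict.
The state is a dict: "time_s": time; "q": joint angles; "dq": joint speeds; "joint_efforts": joint torques, N m; "eef_pos": TCP position; "eef_rot": TCP orientation; "wrist_force": force on the tool from outside, world axes, zero at the start; "torque": the same for the moment, N m; "opening": opening from 0.0 (shut) to 1.0 (fully open).
Only numpy, scipy, OpenCV 4.12 (cv2) and the standard library are available. Lean on these libraries where they do the work, as an engineer would, in place of code of your own. Each camera call takes 0.05 s, during which the arm holds its last target.

## Working session

There is one attempt and no reset: what is moved stays moved. The work goes in short steps, Python scripts to look and compute and a tool call to move; the robot and the scene stay as the last step left them, time stands still between calls to the robot, and variables do not carry over. Pictures are saved under pics/ and viewed, and the job is handed in when it is done.

Besides the shell and the picture viewer there is one more tool, called after "Request:" by a JSON object that holds its "op" and its "data", one argument or row to a line. move_arm: Moves the arm, as the interface text tells. Its arguments: {"type":"object","properties":{"increments":{"type":"array"},"gripper":{"type":"number"}},"required":["increments"]}

```bash
mkdir -p pics; cat > h.py <<'E'
import numpy as np, cv2
from bench import get_obs, viewer, workorder, ctrl
def snap(n,f):
    p,d=viewer.camera(n); cv2.imwrite(f'pics/{f}.png',p[:,:,::-1]); np.save(f'pics/{f}.npy',d); return p,d
E
python3 - <<'E'
from h import *
print(get_obs()); print(ctrl.grip_point_offset, [a for a in dir(ctrl) if a[0]!='_'])
for n in('scene','top'):
    print(n,viewer.get_calibration(n)); snap(n,n+'0')
E
```

```text
{'time_s': 0.0, 'q': array([ 9.76658230e-01,  1.81524426e-01,  1.60802328e+00,  8.29622522e-06,
        1.35380037e+00, -2.06303119e-01]), 'dq': array([-0.00314797, -0.00025119, -0.00084803,  0.00011243, -0.00206499,
        0.00075191]), 'joint_efforts': array([ 5.17510380e-04, -4.44866252e+01, -3.51333225e+01, -3.96627756e-04,
        9.10807023e-03,  6.98027534e-06]), 'eef_pos': array([0.21708102, 0.53177173, 0.19098618]), 'eef_rot': array([ 3.26024132e-04,  8.30116159e-01,  5.57589806e-01, -8.14925879e-04]), 'wrist_force': array([-0.19358833, -0.21285522,  0.65212281]), 'torque': array([-0.07212098, -0.00781389, -0.02191649]), 'opening': 0.9992676361929773}
0.0187 ['MotionError', 'grip_point_offset']
scene {'intrinsics': array([[412.49048443,   0.        , 322.14403654],
       [  0.        , 412.49048443, 199.44699051],
       [  0.        ,   0.        ,   1.        ]]), 'origin': array([0.95131283, 0.40196025, 0.83780058]), 'attitude': array([0.37541987, 0.12972932, 0.28639665, 0.87189861])}
top {'intrinsics': array([[368.33593398,   0.        , 323.57413499],
       [  0.        , 368.33593398, 195.80206455],
       [  0.        ,   0.        ,   1.        ]]), 'origin': array([ 0.37710193, -0.00170201,  1.08384004]), 'attitude': array([-0.69715881, -0.06334317,  0.04542926,  0.71266642])}
```

View pics/scene0.png

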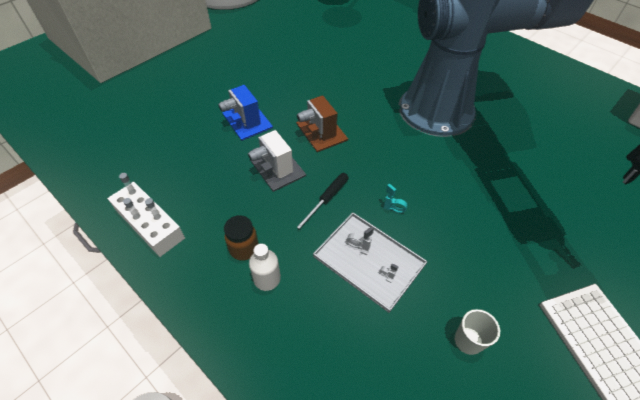

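View pics/top0.png

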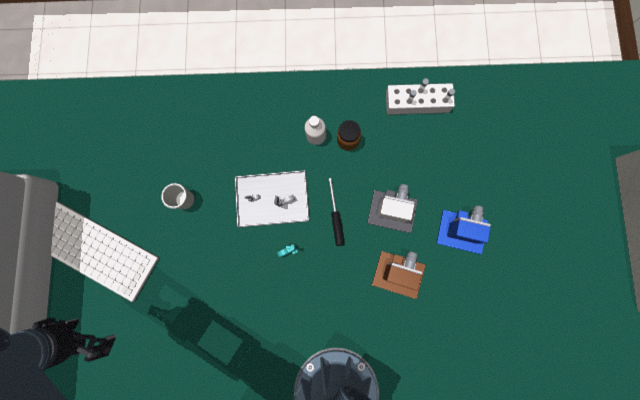

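Candidates for the clamp are the large one in the tray at scene (360,240) / top (286,200), the small one at scene (388,270) / top (253,197), and the turquoise look-alike at scene (395,200) / top (288,250). For the port there is white at top (397,207), blue at (467,230) and brown at (400,273). I choose the large tray clamp and the white block, and will check both in close crops.

```bash
cat >> h.py <<'E'
from scipy.spatial.transform import Rotation as R
def cal(n):
    c=viewer.get_calibration(n); q=c['attitude']; return c['intrinsics'],np.array(c['origin']),R.from_quat([q[1],q[2],q[3],q[0]]).as_matrix()
def ray(n,u,v):
    K,o,M=cal(n); d=np.stack([(np.asarray(u)-K[0,2])/K[0,0],-(np.asarray(v)-K[1,2])/K[1,1],-np.ones(np.shape(u))],-1); return o,d@M.T
def on_z(n,u,v,z):
    o,d=ray(n,u,v); return o+d*((z-o[2])/d[...,2])[...,None]
def proj(n,P):
    K,o,M=cal(n); c=(np.asarray(P)-o)@M; return np.stack([K[0,0]*c[...,0]/-c[...,2]+K[0,2],K[1,1]*c[...,1]/c[...,2]+K[1,2]],-1)
def cloud(n,D):
    v,u=np.mgrid[0:400,0:640]; o,d=ray(n,u,v); return o+d*D[...,None]
def crop(f,x0,y0,x1,y1,s,out):
    im=cv2.imread(f'pics/{f}.png')[y0:y1,x0:x1]; cv2.imwrite(f'pics/{out}.png',cv2.resize(im,None,fx=s,fy=s,interpolation=cv2.INTER_CUBIC))
E
python3 - <<'E'
from h import *
crop('scene0',310,205,435,310,5,'c1');crop('top0',230,165,315,235,8,'c2')
crop('scene0',235,120,315,195,7,'c3');crop('top0',360,175,430,240,8,'c4')
for n in('scene','top'):
    C=cloud(n,np.load(f'pics/{n}0.npy'))
    for name,p in {'scene':{'desk':(330,150),'key':(368,233)},'top':{'desk':(340,280),'tray':(270,180),'port':(397,207)}}[n].items(): print(n,name,C[p[1],p[0]])
E
```

```text
scene desk [ 0.35153543 -0.11845608  0.00140036]
scene key [0.53344071 0.15673142 0.08266141]
top desk [ 0.29976494 -0.01816387  0.0003073 ]
top tray [0.59693924 0.18388093 0.00363792]
top port [ 0.49547088 -0.17480745  0.0964344 ]
```

View pics/c1.png

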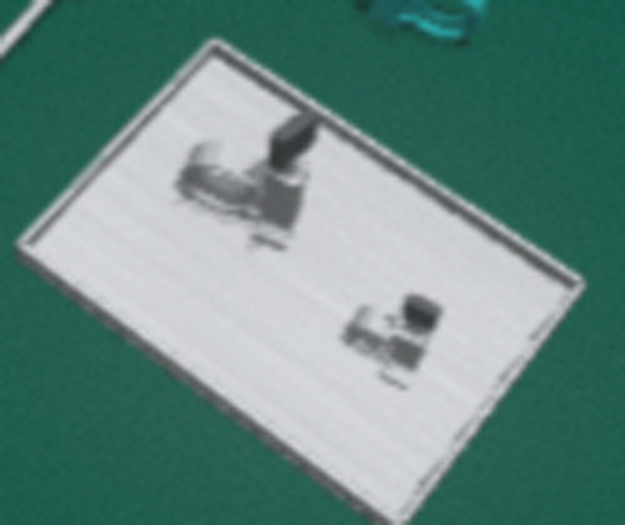

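View pics/c2.png

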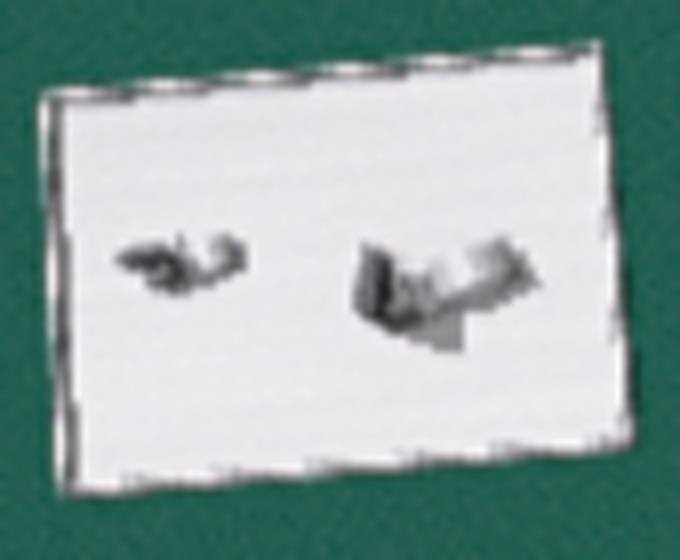

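View pics/c3.png

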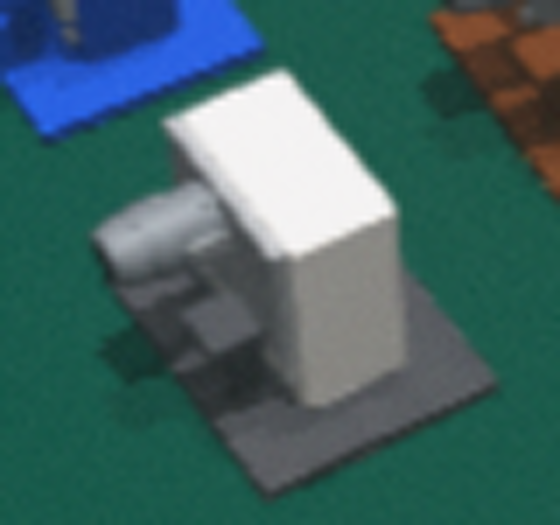

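View pics/c4.png

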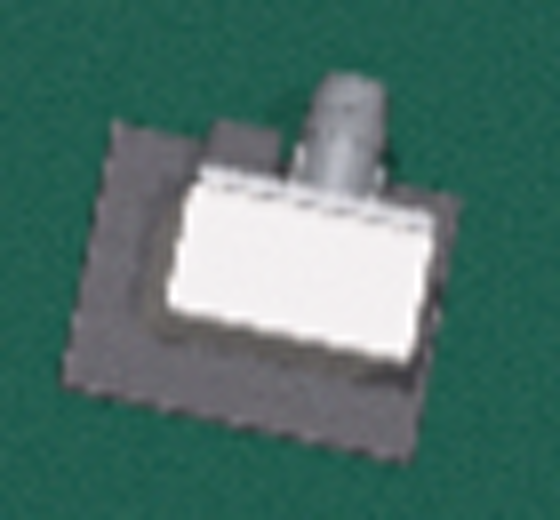

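The crops confirm the choice: the larger band with its dark key at scene (368,233) / top (277,200), and the white port with its stub pointing to world +x and its ledge on the +y side. Next I measure from the depth clouds and masks.

```bash
python3 - <<'E'
from h import *
out={}
for n in('scene','top'):
    ps,ds=[],[]
    for i in range(4):
        p,d=viewer.camera(n); ps.append(p.astype(float)); ds.append(d)
    print(n,'depth std',np.std(ds,0)[150:250,250:420].mean(), 'rgb std',np.std(ps,0).mean())
    np.save(f'pics/{n}_P.npy',np.mean(ps,0)); np.save(f'pics/{n}_D.npy',np.median(ds,0))
    P=np.mean(ps,0);C=cloud(n,np.median(ds,0))
    x0,x1,y0,y1=.42,.68,.02,.26
    reg=(C[...,0]>.46)&(C[...,0]<.66)&(C[...,1]>.02)&(C[...,1]<.27)
    print('floor z',np.median(C[...,2][reg]))
    for lo,hi in((.055,.1),(.03,.055),(.015,.03)):
        m=reg&(C[...,2]>lo)&(C[...,2]<hi)
        k,l,st,ce=cv2.connectedComponentsWithStats(m.astype(np.uint8))
        for j in range(1,k):
            if st[j,4]<4: continue
            q=C[l==j]; print(lo,hi,st[j],q.min(0).round(4),q.max(0).round(4),q.mean(0).round(4))
    # port
    m=(abs(C[...,2]-.096)<.006)&(C[...,0]>.4)&(C[...,0]<.6)&(C[...,1]<-.1)&(C[...,1]>-.26)&(P.min(-1)>150)
    k,l,st,ce=cv2.connectedComponentsWithStats(m.astype(np.uint8)); j=1+np.argmax(st[1:,4]); q=C[l==j]
    print('block top',st[j],np.median(q[:,2]), cv2.minAreaRect((q[:,:2]*1000).astype(np.float32)))
    print(cv2.minAreaRect(np.argwhere(l==j)[:,::-1].astype(np.float32)))
E
```

```text
scene depth std 0.0085940175 rgb std 1.14718213691198
floor z 0.0026288304057493495
0.055 0.1 [364 226  10  13  83] [0.5148 0.1482 0.0599] [0.5385 0.1585 0.0866] [0.5286 0.1548 0.0779]
0.055 0.1 [392 264   7   4  11] [0.538 0.234 0.055] [0.5441 0.2462 0.0571] [0.5415 0.2409 0.0557]
0.03 0.055 [348 233  24  13 150] [0.5168 0.1099 0.0303] [0.5469 0.1629 0.055 ] [0.5334 0.1392 0.0397]
0.03 0.055 [390 264   9  10  49] [0.5388 0.2336 0.03  ] [0.5484 0.2476 0.0549] [0.5441 0.2408 0.0423]
0.015 0.03 [347 238   3   4   8] [0.5393 0.1126 0.0153] [0.5487 0.1152 0.028 ] [0.5453 0.1139 0.0204]
0.015 0.03 [362 244   9   5  25] [0.518  0.1479 0.015 ] [0.5341 0.1628 0.0293] [0.5309 0.1563 0.0228]
0.015 0.03 [380 266  10   8  44] [0.5396 0.2128 0.0157] [0.5538 0.2318 0.0258] [0.5467 0.2228 0.0228]
0.015 0.03 [389 273   7   5  20] [0.5402 0.2359 0.0153] [0.5487 0.2469 0.0286] [0.5469 0.2419 0.0223]
0.015 0.03 [343 274   3   3   4] [0.616  0.1624 0.0151] [0.6179 0.1687 0.0156] [0.6166 0.1659 0.0153]
block top [259 130  32  27 477] 0.09508689455521668 ((496.6617126464844, -176.14402770996094), (83.2522
[... 1212 characters left out ...]
 0.0177] [0.4659 0.2092 0.016 ]
0.015 0.03 [272 222   4   1   4] [0.4694 0.1669 0.0152] [0.4696 0.1757 0.0167] [0.4695 0.1712 0.0158]
0.015 0.03 [277 222   5   1   5] [0.469  0.1493 0.0153] [0.4693 0.161  0.016 ] [0.4691 0.1552 0.0158]
0.015 0.03 [240 225   5   1   5] [0.4627 0.2577 0.0151] [0.463  0.2695 0.0165] [0.4628 0.2635 0.0156]
0.015 0.03 [254 224   4   1   4] [0.4648 0.2196 0.0151] [0.4649 0.2281 0.0168] [0.4648 0.2239 0.0157]
block top [381 196  33  24 582] 0.09581156213746844 ((497.76190185546875, -176.36618041992188), (83.42770385742188, 55.026329040527344), 75.96759033203125)
((397.38458251953125, 206.57691955566406), (31.182466506958008, 20.199960708618164), 11.309932708740234)
```

```bash
python3 - <<'E'
from h import *
for n in('scene','top'):
    P=np.load(f'pics/{n}_P.npy'); C=cloud(n,np.load(f'pics/{n}_D.npy'))
    # key top
    reg=(C[...,0]>.49)&(C[...,0]<.57)&(C[...,1]>.08)&(C[...,1]<.19)
    for lo,hi,nm in((.058,.092,'key'),(.080,.092,'keytop'),(.030,.056,'band+hous')):
        m=reg&(C[...,2]>lo)&(C[...,2]<hi); q=C[m]
        r=cv2.minAreaRect((q[:,:2]*1000).astype(np.float32)); xy=q[:,:2]-q[:,:2].mean(0); w,V=np.linalg.eigh(xy.T@xy)
        print(n,nm,len(q),np.round(q.mean(0),4),'rect',np.round(r[0],1),np.round(r[1],1),round(r[2],1),'pca',np.degrees(np.arctan2(V[1,1],V[0,1])).round(1),'zmax',q[:,2].max().round(4))
    if n=='top':
        for v in range(192,208): print(v,[f'{C[v,u,2]*1000:.0f}' for u in range(270,302)])
        for v in range(194,206): print(v,[f'{P[v,u].mean():.0f}' for u in range(270,302)])
    # stub
    reg=(C[...,0]>.515)&(C[...,0]<.6)&(C[...,1]<-.15)&(C[...,1]>-.225)&(C[...,2]>.077)&(C[...,2]<.094)
    q=C[reg]; print(n,'stub',len(q),q.min(0).round(4),q.max(0).round(4))
    for x in np.arange(.52,.58,.006):
        s=q[abs(q[:,0]-x)<.003]
        if len(s)>3: print(' x',round(x,3),'y',s[:,1].min().round(4),s[:,1].max().round(4),'top',s[np.argmax(s[:,2])].round(4),len(s))
E
```

```text
scene key 83 [0.5286 0.1548 0.0779] rect [526.8 153.8] [ 8.1 23.4] 81.5 pca 168.2 zmax 0.0866
scene keytop 43 [0.5277 0.154  0.0845] rect [526.9 153.7] [ 7.7 23.1] 77.9 pca 171.3 zmax 0.0866
scene band+hous 150 [0.5334 0.1392 0.0397] rect [532.5 136.3] [15.2 52.6] 20.5 pca 105.1 zmax 0.055
scene stub 200 [ 0.5153 -0.21    0.0772] [ 0.5624 -0.1501  0.0939]
 x 0.52 y -0.2007 -0.1703 top [ 0.5194 -0.1833  0.0926] 24
 x 0.526 y -0.2007 -0.1501 top [ 0.5231 -0.1609  0.0939] 39
 x 0.532 y -0.1999 -0.1768 top [ 0.535  -0.1999  0.0887] 22
 x 0.538 y -0.2064 -0.1792 top [ 0.5382 -0.196   0.0904] 23
 x 0.544 y -0.2034 -0.1823 top [ 0.5419 -0.1955  0.0901] 24
 x 0.55 y -0.2089 -0.184 top [ 0.5509 -0.2003  0.0898] 25
 x 0.556 y -0.21 -0.1866 top [ 0.5542 -0.1969  0.0877] 22
 x 0.562 y -0.2034 -0.1892 top [ 0.5598 -0.1978  0.0878] 14
top key 36 [0.5241 0.1531 0.0824] rect [524.4 154. ] [ 7.9 21.7] 78.8 pca 169.9 zmax 0.0883
top keytop 26 [0.5245 0.1538 0.0863] rect [524.5 154. ] [ 7.9 21.7] 77.8 pca 171.0 zmax 0.0883
top band+hous 79 [0.5324 0.1335 0.0398] rect [531.9 136.6] [13.5 51.3] 20.6 pca 
[... 5355 characters left out ...]
, '66', '67', '83', '98', '129', '132', '143', '141', '153', '232', '235', '233', '232', '234', '233', '234', '234', '235', '235', '235', '236', '236', '235']
top stub 151 [ 0.5151 -0.2108  0.0777] [ 0.5612 -0.1603  0.0939]
 x 0.52 y -0.2033 -0.1603 top [ 0.5206 -0.1603  0.0939] 12
 x 0.526 y -0.2065 -0.1632 top [ 0.5233 -0.1632  0.0937] 29
 x 0.532 y -0.2068 -0.1793 top [ 0.5311 -0.1935  0.0923] 24
 x 0.538 y -0.2062 -0.1797 top [ 0.5393 -0.1939  0.0925] 23
 x 0.544 y -0.2108 -0.1798 top [ 0.5424 -0.1917  0.0907] 21
 x 0.55 y -0.2071 -0.1829 top [ 0.5504 -0.1974  0.0912] 19
 x 0.556 y -0.2075 -0.1862 top [ 0.5535 -0.198   0.0893] 17
 x 0.562 y -0.1989 -0.1893 top [ 0.5595 -0.1959  0.0872] 5
```

```bash
python3 - <<'E'
from h import *
from scipy.optimize import least_squares
for n in('scene','top'):
    P=np.load(f'pics/{n}_P.npy'); C=cloud(n,np.load(f'pics/{n}_D.npy'))
    # flange top strip / block edge: contour of z>.09 white
    for yaw in (165.9,):
        a=np.radians(yaw); ex=np.array([np.cos(a),np.sin(a)]); ey=np.array([-ex[1],ex[0]])
        o=np.array([.52,-.19])
        m=(C[...,0]>.42)&(C[...,0]<.60)&(C[...,1]<-.11)&(C[...,1]>-.25)&(C[...,2]>.05)
        q=C[m]; L=np.c_[(q[:,:2]-o)@ex,(q[:,:2]-o)@ey,q[:,2]]*1000
        b=L[L[:,2]>93.2]; 
        # front edge by y-slice
        ys=np.arange(-35,36,7.); fe=[]
        for y in ys:
            s=b[abs(b[:,1]-y)<3.5]; fe.append(s[:,0].min() if len(s) else np.nan)
        print(n,'front edge',np.round(fe,1),'ext y',np.percentile(b[:,1],[.5,99.5]).round(1),'x',np.percentile(b[:,0],[.5,99.5]).round(1))
        s=L[(L[:,0]<np.nanmedian(fe)-4)&(L[:,2]>72)&(abs(L[:,1])<22)]
        for x in np.arange(-45,0,4.):
            t=s[abs(s[:,0]-x)<2]
            if len(t)<8: continue
            r=least_squares(lambda p:np.hypot(t[:,1]-p[0],t[:,2]-75)-p[1],[0,13],loss='soft_l1')
            print('  slice',x,len(t),'y0 %.1f r %.1f'%tuple(r.x),'ymm',t[:,1].min().round(1),t[:,1].max().round(1))
        print('tip x',np.sort(s[:,0])[:8].round(1))
        l=L[(abs(L[:,2]-54)<3)]; 
        print('ledge',len(l),l.min(0).round(1),l.max(0).round(1))
E
```

```text
scene front edge [1.6 1.8 1.6 1.9 2.7 1.9 2.  2.6 1.7 2.7 9.2] ext y [-48.9  32.7] x [ 1.7 50.3]
  slice -41.0 19 y0 -0.3 r 10.0 ymm -11.1 10.7
  slice -37.0 18 y0 1.2 r 12.1 ymm -11.9 7.9
  slice -33.0 18 y0 1.0 r 13.2 ymm -13.2 10.8
  slice -29.0 15 y0 1.3 r 13.9 ymm -12.7 6.6
  slice -25.0 18 y0 1.2 r 14.2 ymm -13.5 7.6
  slice -21.0 20 y0 1.3 r 14.9 ymm -13.8 11.9
  slice -17.0 15 y0 1.6 r 13.9 ymm -13.8 6.0
  slice -13.0 17 y0 -0.5 r 13.5 ymm -14.3 5.1
  slice -9.0 17 y0 0.6 r 13.8 ymm -14.3 8.5
  slice -5.0 19 y0 -0.0 r 13.4 ymm -15.2 10.0
tip x [-42.1 -41.9 -41.9 -41.8 -41.8 -41.8 -41.5 -41.4]
ledge 115 [-23.7 -50.1  51. ] [50.2  1.4 56.9]
top front edge [2.5 3.3 2.4 2.9 4.5 2.4 3.9 2.1 3.9 2.7 9.7] ext y [-49.3  33.3] x [ 2.4 52. ]
  slice -37.0 9 y0 -0.2 r 12.8 ymm -10.6 8.5
  slice -33.0 13 y0 0.2 r 14.0 ymm -12.4 13.6
  slice -29.0 14 y0 0.6 r 14.2 ymm -12.1 9.8
  slice -25.0 13 y0 -0.0 r 14.5 ymm -13.5 10.8
  slice -21.0 14 y0 0.1 r 15.2 ymm -13.3 11.2
  slice -17.0 16 y0 -0.5 r 14.6 ymm -15.1 12.1
  slice -13.0 17 y0 -0.2 r 14.2 ymm -13.9 14.3
  slice -9.0 17 y0 0.0 r 14.4 ymm -14.8 11.9
  slice -5.0 14 y0 -0.1 r 13.9 ymm -14.8 12.6
  slice -1.0 9 y0 -0.5 r 14.7 ymm -14.5 13.2
tip x [-40.6 -40.2 -39.8 -39.8 -39.6 -39.6 -39.2 -38.2]
ledge 60 [-22.  -50.   51.1] [52.4 23.5 56.9]
```

```bash
cat >> h.py <<'E'
def yaw_now(s):
    q=s['eef_rot']; M=R.from_quat([q[1],q[2],q[3],q[0]]).as_matrix(); return np.degrees(np.arctan2(M[1,0],M[0,0])),M
def delta(x,y,z,yaw):
    s=get_obs(); y0,M=yaw_now(s); d=M.T@(np.array([x,y,z])-s['eef_pos']); t=-(yaw-y0); t=(t+180)%360-180
    print('d tool mm',(d*1000).round(1),'turn',round(t,2),'| pose',(s['eef_pos']*1000).round(1),'yaw',y0.round(2),'tilt',M[2,2].round(5))
def st():
    s=get_obs(); print('t',round(s['time_s'],2),'pos',(s['eef_pos']*1000).round(1),'yaw',yaw_now(s)[0].round(2),'F',s['wrist_force'].round(2),'T',s['torque'].round(3),'open',round(s['opening'],3),'q6',s['q'][5].round(3))
E
python3 -c "
from h import *
delta(.5257,.1539,.15,79)"
```

```text
d tool mm [-233.7  428.5   41.9] turn -11.22 | pose [217.4 532.3 191.9] yaw 67.78 tilt -1.0
```

Request:
{"op": "move_arm", "data": {
  "increments": [
    {"tx": -0.0195, "ty": 0.0357, "tz": 0.0035, "turn": -1},
    {"tx": -0.039, "ty": 0.0714, "tz": 0.007, "turn": -2},
    {"tx": -0.0585, "ty": 0.1071, "tz": 0.0105, "turn": -3},
    {"tx": -0.078, "ty": 0.1428, "tz": 0.014, "turn": -4},
    {"tx": -0.0975, "ty": 0.1785, "tz": 0.0175, "turn": -5},
    {"tx": -0.117, "ty": 0.2142, "tz": 0.021, "turn": -6},
    {"tx": -0.1365, "ty": 0.25, "tz": 0.0245, "turn": -7},
    {"tx": -0.156, "ty": 0.2857, "tz": 0.028, "turn": -8},
    {"tx": -0.1755, "ty": 0.3214, "tz": 0.0315, "turn": -9},
    {"tx": -0.195, "ty": 0.3571, "tz": 0.035, "turn": -10},
    {"tx": -0.2145, "ty": 0.3928, "tz": 0.0385, "turn": -11},
    {"tx": -0.2337, "ty": 0.4285, "tz": 0.0419, "turn": -11.22},
    {"tx": -0.2337, "ty": 0.4285, "tz": 0.0419, "turn": -11.22},
    {"tx": -0.2337, "ty": 0.4285, "tz": 0.0419, "turn": -11.22}
  ]
}}

```text
time_s: 1.67
eef_pos: [0.5267, 0.152, 0.1497]
eef_rot: [-0.0, 0.773, 0.634, -0.0]
wrist_force: [-0.9, 0.6, 0.2]
opening: 1.0
```

```bash
python3 - <<'E'
from h import *
st(); delta(.5257,.1539,.0565,79)
snap('scene','s1'); crop('s1',310,150,450,290,4,'s1c')
E
```

```text
t 1.67 pos [526.7 152.  149.7] yaw 78.76 F [-0.89  0.62  0.24] T [ 0.04   0.03  -0.006] open 1.0 q6 -1.31
d tool mm [ 1.7 -1.3 93.2] turn -0.24 | pose [526.7 152.  149.7] yaw 78.76 tilt -1.0
```

View pics/s1c.png

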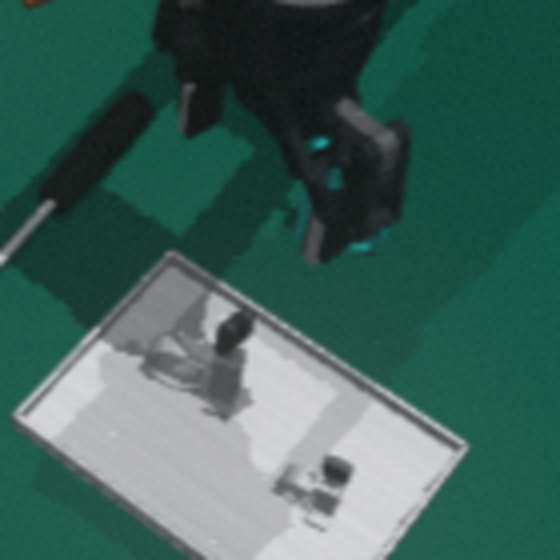

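The gripper, at about (290,130) in the crop, hangs straight above the key at (233,330), with nothing in between. I descend.

Request:
{"op": "move_arm", "data": {
  "increments": [
    {"tz": 0.025},
    {"tz": 0.05},
    {"tz": 0.06},
    {"tz": 0.06},
    {"tz": 0.06}
  ]
}}

```text
validation failed for argument at $.in...
```

```bash
python3 - <<'E'
from h import *
st(); delta(.5257,.1539,.0565,79)
E
```

```text
t 1.72 pos [525.7 153.3 149.7] yaw 78.87 F [-0.19  0.03  0.22] T [ 0.025  0.006 -0.028] open 0.998 q6 -1.31
d tool mm [ 0.5 -0.1 93.2] turn -0.13 | pose [525.7 153.3 149.7] yaw 78.87 tilt -1.0
```

All keys are needed in each row.

Request:
{"op": "move_arm", "data": {
  "increments": [
    {"tx": 0, "ty": 0, "tz": 0.025, "turn": 0},
    {"tx": 0, "ty": 0, "tz": 0.05, "turn": 0},
    {"tx": 0, "ty": 0, "tz": 0.07, "turn": 0},
    {"tx": 0, "ty": 0, "tz": 0.085, "turn": 0},
    {"tx": 0, "ty": 0, "tz": 0.093, "turn": 0},
    {"tx": 0, "ty": 0, "tz": 0.093, "turn": 0}
  ]
}}

```text
time_s: 2.22
eef_pos: [0.5234, 0.1551, 0.0553]
eef_rot: [-0.001, 0.771, 0.637, -0.001]
wrist_force: [-0.3, -0.6, 0.5]
opening: 1.001
```

```bash
python3 - <<'E'
from h import *
snap('scene','s2'); crop('s2',310,150,450,290,4,'s2c'); st(); delta(.5257,.1539,.0565,79)
E
```

```text
t 2.27 pos [524.6 154.9  56.6] yaw 79.09 F [-0.2   0.77  0.82] T [ 0.025  0.024 -0.007] open 1.0 q6 -1.31
d tool mm [-0.8  1.2  0.1] turn 0.09 | pose [524.6 154.9  56.6] yaw 79.09 tilt -1.0
```

View pics/s2c.png

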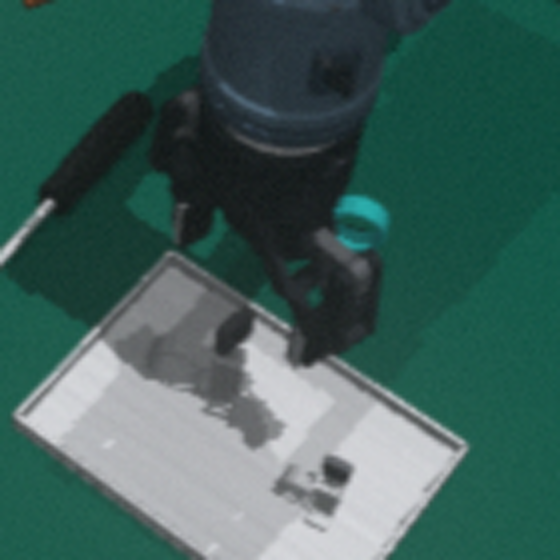

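The key at (233,330) sits between the open fingers at (190,230) and (310,340). I close the gripper.

Request:
{"op": "move_arm", "data": {
  "increments": [
    {"tx": 0, "ty": 0, "tz": 0, "turn": 0},
    {"tx": 0, "ty": 0, "tz": 0, "turn": 0},
    {"tx": 0, "ty": 0, "tz": 0, "turn": 0},
    {"tx": 0, "ty": 0, "tz": 0, "turn": 0},
    {"tx": 0, "ty": 0, "tz": 0, "turn": 0},
    {"tx": 0, "ty": 0, "tz": 0, "turn": 0},
    {"tx": 0, "ty": 0, "tz": 0, "turn": 0},
    {"tx": 0, "ty": 0, "tz": 0, "turn": 0},
    {"tx": 0, "ty": 0, "tz": 0, "turn": 0},
    {"tx": 0, "ty": 0, "tz": 0, "turn": 0}
  ],
  "gripper": 0
}}

```text
time_s: 3.1
eef_pos: [0.5257, 0.1539, 0.0569]
eef_rot: [-0.0, 0.772, 0.636, -0.0]
wrist_force: [0.4, 0.3, -0.6]
opening: 0.002
```

```bash
python3 - <<'E'
from h import *
st()
E
```

```text
t 3.1 pos [525.7 153.9  56.9] yaw 79.0 F [ 0.41  0.3  -0.58] T [ 0.012  0.003 -0.016] open 0.002 q6 -1.311
```

```bash
python3 - <<'E'
from h import *
snap('scene','s3'); crop('s3',310,150,450,290,4,'s3c'); snap('top','t3'); crop('t3',230,140,330,240,6,'t3c')
E
```

```text
(no output)
```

View pics/s3c.png

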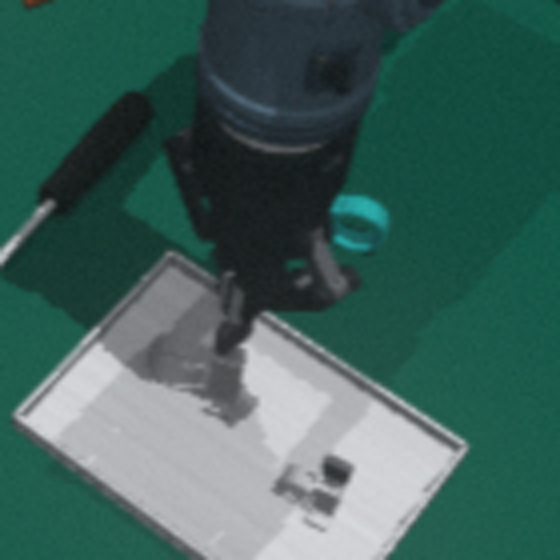

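View pics/t3c.png

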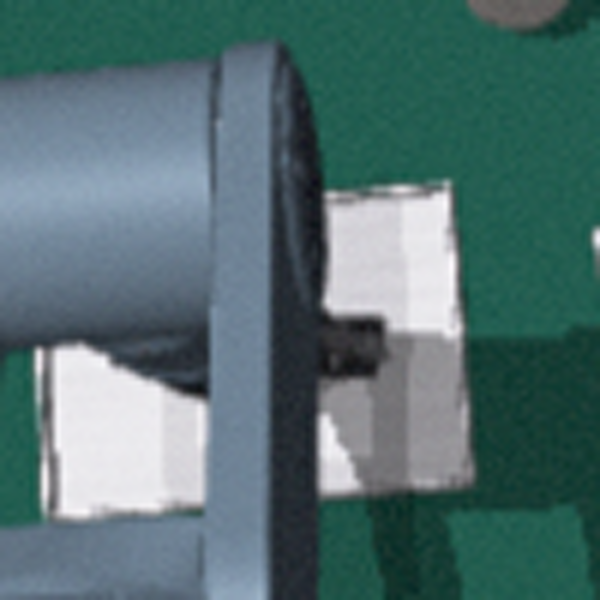

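```bash
python3 - <<'E'
from h import *
C=cloud('scene',np.load('pics/s3.npy')); C0=cloud('scene',np.load('pics/scene_D.npy')); P=cv2.imread('pics/s3.png')
for v in range(212,246):
    print(v,' '.join(f'{C[v,u,0]*1000:4.0f},{C[v,u,1]*1000:.0f},{C[v,u,2]*1000:.0f}' for u in range(360,376)))
E
```

```text
212  455,77,2  453,79,1  448,78,-4  449,82,0  536,140,147  537,143,151  536,144,152  537,148,157  536,149,158  544,156,172  544,159,175  545,161,178  546,164,182  546,166,184  545,168,185  544,170,185
213  457,79,1  455,80,-0  454,83,2  452,84,1  536,140,144  537,143,148  537,146,151  537,148,153  536,149,153  544,157,169  544,159,171  544,161,174  545,164,178  546,167,181  545,168,182  542,169,178
214  458,80,-1  457,82,1  455,84,-1  453,86,-1  537,141,143  536,143,144  536,145,146  537,148,150  535,150,149  544,157,166  546,161,172  543,161,170  545,164,174  545,167,177  544,168,178  540,168,172
215  461,83,1  461,85,2  459,87,2  456,88,0  537,141,139  538,145,144  536,146,143  538,149,148  535,150,146  543,157,162  544,160,166  544,162,167  546,165,172  546,168,176  544,169,175  538,167,166
216  463,84,-1  461,86,-1  460,88,0  458,90,-0  455,91,-2  540,146,144  536,146,139  537,149,143  536,151,144  534,152,143  546,161,165  546,163,167  547,166,172  546,168,172  542,168,168  538,168,164
217  473,91,13  465,89,3  461,89,-1  460,92,-0  459,94,1  531,141,125  537,147,138  536,149,13
[... 4862 characters left out ...]
5  533,153,40  533,156,43  532,157,43  530,159,44  530,162,47  527,162,43  503,151,2  503,154,5  500,155,2  499,157,3  497,159,3
243  529,138,14  528,140,15  525,141,12  535,150,35  533,151,34  533,154,37  531,155,36  531,157,38  531,160,42  528,161,39  525,162,37  505,153,2  504,155,2  502,157,2  500,158,1  500,161,5
244  529,139,10  528,141,10  526,142,9  536,151,32  533,152,30  532,154,31  532,156,34  532,159,36  531,160,37  529,162,37  521,160,25  507,155,1  507,157,4  505,159,4  501,159,0  501,162,3
245  534,142,15  530,142,10  528,144,11  533,150,24  533,152,25  533,155,29  532,157,30  531,159,31  530,160,32  530,163,34  518,158,14  510,157,2  510,159,5  507,160,3  505,162,2  504,164,4
```

```bash
python3 - <<'E'
from h import *
C=cloud('scene',np.load('pics/s2.npy')); 
print(proj('scene',[[.5327,.195,.07],[.5167,.113,.07],[.5257,.1539,.057]]))
for u0,u1,v0,v1 in((378,392,205,246),(350,366,190,215)):
    reg=C[v0:v1,u0:u1].reshape(-1,3); m=(reg[:,2]>.03); q=reg[m]; i=np.argsort(q[:,2])[:12]; print((q[i]*1000).round(0))
C=cloud('top',np.load('pics/t3.npy')); reg=C[185:210,280:298]
print((reg[8:20:2,::2]*1000).round(0).tolist())
E
```

```text
[[381.4428471  246.40664714]
 [357.07693832 219.94306422]
 [368.06870438 236.25362494]]
[[539. 203. 110.]
 [542. 202. 112.]
 [543. 198. 113.]
 [540. 203. 114.]
 [545. 201. 114.]
 [544. 200. 116.]
 [539. 202. 116.]
 [544. 198. 117.]
 [543. 202. 117.]
 [542. 207. 117.]
 [543. 200. 119.]
 [531. 210. 119.]]
[[515. 113. 108.]
 [509. 114. 109.]
 [513. 114. 110.]
 [522. 113. 110.]
 [519. 113. 111.]
 [521. 112. 112.]
 [525. 112. 113.]
 [516. 114. 113.]
 [508. 115. 114.]
 [527. 108. 114.]
 [514. 114. 114.]
 [527. 111. 114.]]
[[[486.0, 93.0, 429.0], [491.0, 93.0, 400.0], [523.0, 115.0, 203.0], [526.0, 113.0, 187.0], [526.0, 108.0, 183.0], [525.0, 102.0, 188.0], [525.0, 97.0, 193.0], [526.0, 93.0, 185.0], [555.0, 106.0, 5.0]], [[482.0, 92.0, 433.0], [487.0, 93.0, 402.0], [518.0, 115.0, 204.0], [519.0, 111.0, 199.0], [519.0, 106.0, 196.0], [519.0, 102.0, 194.0], [520.0, 97.0, 190.0], [550.0, 112.0, 3.0], [550.0, 106.0, 3.0]], [[478.0, 92.0, 433.0], [482.0, 92.0, 405.0], [512.0, 115.0, 210.0], [514.0, 111.0, 201.0], [514.0, 107.0, 196.0], [515.0, 102.0, 191.0], [515.0, 97.0, 192.0], [543.0, 112.0, 5.0], [543.0, 106.0, 7.0]], [[474.0, 92.0, 435.0], [478.0, 92.0, 408.0], [513.0, 119.0, 173.0], [511.0, 113.0, 185.0], [510.0, 107.0, 191.0], [510.0, 102.0, 191.0], [510.0, 97.0, 189.0], [535.0, 110.0, 19.0], [537.0, 106.0, 4.0]], [[470.0, 92.0, 436.0], [474.0, 92.0, 410.0], [508.0, 119.0, 175.0], [506.0, 113.0, 185.0], [505.0, 107.0, 191.0], [505.0, 103.0, 189.0], [506.0, 98.0, 186.0], [532.0, 112.0, 4.0], [532.0, 106.0, 2.0]], [[466.0, 91.0, 439.0], [470.0, 91.0, 412.0], [525.0, 141.0, 12.0], [526.0, 135.0, 8.0], [526.0, 130.0, 4.0], [526.0, 124.0, 6.0], [525.0, 118.0, 9.0], [526.0, 112.0, 4.0], [525.0, 106.0, 8.0]]]
```

The fingers shut on nothing. The point cloud shows the closed fingertips at z≈0.098 while the pose reports a TCP at z=0.057, so the fingertips stand about 41 mm above the reported TCP. Seen in the picture, the key top at 0.087 is still just below them, untouched. I open, go down in two stages, and check by picture.

Request:
{"op": "move_arm", "data": {
  "increments": [
    {"tx": 0, "ty": 0, "tz": 0, "turn": 0},
    {"tx": 0, "ty": 0, "tz": 0, "turn": 0},
    {"tx": 0, "ty": 0, "tz": 0, "turn": 0},
    {"tx": 0, "ty": 0, "tz": 0, "turn": 0},
    {"tx": 0, "ty": 0, "tz": 0, "turn": 0},
    {"tx": 0, "ty": 0, "tz": 0, "turn": 0},
    {"tx": 0, "ty": 0, "tz": 0.01, "turn": 0},
    {"tx": 0, "ty": 0, "tz": 0.02, "turn": 0},
    {"tx": 0, "ty": 0, "tz": 0.025, "turn": 0},
    {"tx": 0, "ty": 0, "tz": 0.025, "turn": 0},
    {"tx": 0, "ty": 0, "tz": 0.025, "turn": 0}
  ],
  "gripper": 1
}}

```text
time_s: 4.12
eef_pos: [0.5249, 0.1539, 0.031]
eef_rot: [-0.001, 0.772, 0.636, -0.001]
wrist_force: [-0.4, 0.8, 0.3]
opening: 1.003
```

```bash
python3 - <<'E'
from h import *
st(); p,D=snap('scene','s4'); crop('s4',310,150,450,290,4,'s4c'); C=cloud('scene',D)
for u0,u1,v0,v1 in((374,392,205,256),(350,363,190,225)):
    reg=C[v0:v1,u0:u1].reshape(-1,3); m=(reg[:,2]>.065)&((reg[:,1]>.175)|(reg[:,1]<.13)); q=reg[m]; i=np.argsort(q[:,2])[:8]; print((q[i]*1000).round(0).tolist())
m=(C[...,2]>.056)&(C[...,2]<.092)&(abs(C[...,0]-.526)<.03)&(abs(C[...,1]-.154)<.02);q=C[m]
print('key',len(q),cv2.minAreaRect((q[:,:2]*1000).astype(np.float32)),q[:,2].max())
E
```

```text
t 4.12 pos [524.9 153.9  31. ] yaw 79.0 F [-0.43  0.81  0.31] T [-0.029 -0.023  0.019] open 1.003 q6 -1.311
[[544.0, 200.0, 88.0], [543.0, 202.0, 88.0], [544.0, 194.0, 89.0], [545.0, 198.0, 90.0], [542.0, 201.0, 90.0], [544.0, 197.0, 92.0], [544.0, 194.0, 93.0], [543.0, 206.0, 94.0]]
[[521.0, 112.0, 84.0], [526.0, 110.0, 85.0], [518.0, 112.0, 86.0], [523.0, 111.0, 86.0], [513.0, 114.0, 86.0], [506.0, 114.0, 87.0], [515.0, 112.0, 87.0], [511.0, 114.0, 88.0]]
key 84 ((526.848876953125, 153.63937377929688), (8.579809188842773, 23.955087661743164), 84.76342010498047) 0.08728983459621287
```

View pics/s4c.png

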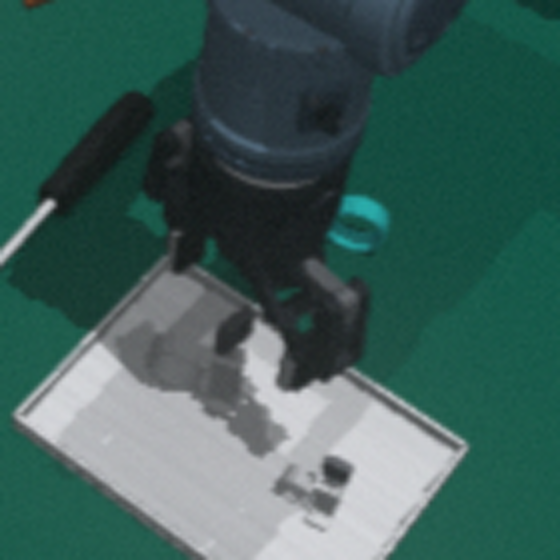

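The tips dropped by 25 mm as commanded, now 0.084 open, and the key at (235,330) is untouched between them. I go another 14 mm down and close.

Request:
{"op": "move_arm", "data": {
  "increments": [
    {"tx": 0, "ty": 0, "tz": 0.005, "turn": 0},
    {"tx": 0, "ty": 0, "tz": 0.01, "turn": 0},
    {"tx": 0, "ty": 0, "tz": 0.014, "turn": 0},
    {"tx": 0, "ty": 0, "tz": 0.014, "turn": 0}
  ]
}}

```text
time_s: 4.5
eef_pos: [0.5249, 0.1539, 0.0169]
eef_rot: [-0.0, 0.772, 0.636, -0.001]
wrist_force: [-0.6, -0.4, -1.1]
opening: 1.002
```

Request:
{"op": "move_arm", "data": {
  "increments": [
    {"tx": 0, "ty": 0, "tz": 0, "turn": 0},
    {"tx": 0, "ty": 0, "tz": 0, "turn": 0},
    {"tx": 0, "ty": 0, "tz": 0, "turn": 0},
    {"tx": 0, "ty": 0, "tz": 0, "turn": 0},
    {"tx": 0, "ty": 0, "tz": 0, "turn": 0},
    {"tx": 0, "ty": 0, "tz": 0, "turn": 0},
    {"tx": 0, "ty": 0, "tz": 0, "turn": 0},
    {"tx": 0, "ty": 0, "tz": 0, "turn": 0},
    {"tx": 0, "ty": 0, "tz": 0, "turn": 0}
  ],
  "gripper": 0
}}

```text
time_s: 5.25
eef_pos: [0.5258, 0.1539, 0.0181]
eef_rot: [0.0, 0.772, 0.636, 0.0]
wrist_force: [-0.1, -0.6, 1.4]
opening: 0.081
```

```bash
python3 - <<'E'
from h import *
st(); p,D=snap('scene','s5'); crop('s5',310,150,450,290,4,'s5c')
E
```

```text
t 5.25 pos [525.8 153.9  18.1] yaw 79.0 F [-0.14 -0.55  1.42] T [-0.043  0.155 -0.009] open 0.081 q6 -1.311
```

View pics/s5c.png

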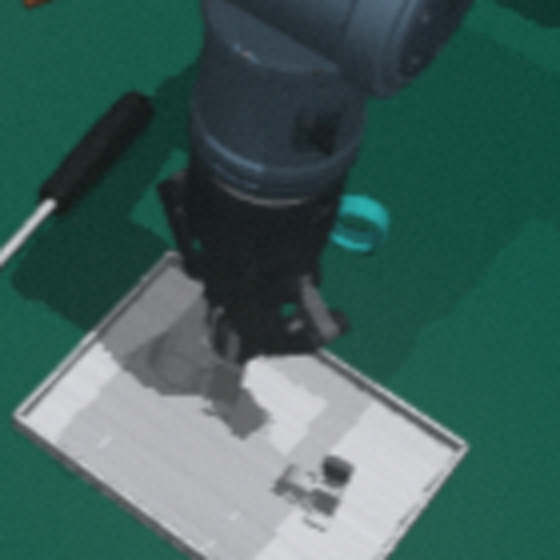

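The opening stopped at 0.081 (7–8 mm), so the key is held. I lift straight up and turn slightly later.

Request:
{"op": "move_arm", "data": {
  "increments": [
    {"tx": 0, "ty": 0, "tz": -0.005, "turn": 0},
    {"tx": 0, "ty": 0, "tz": -0.015, "turn": 0},
    {"tx": 0, "ty": 0, "tz": -0.035, "turn": 0},
    {"tx": 0, "ty": 0, "tz": -0.06, "turn": 0},
    {"tx": 0, "ty": 0, "tz": -0.085, "turn": 0},
    {"tx": 0, "ty": 0, "tz": -0.11, "turn": 0},
    {"tx": 0, "ty": 0, "tz": -0.13, "turn": 0},
    {"tx": 0, "ty": 0, "tz": -0.14, "turn": 0},
    {"tx": 0, "ty": 0, "tz": -0.14, "turn": 0}
  ]
}}

```text
time_s: 6.05
eef_pos: [0.5275, 0.1542, 0.1611]
eef_rot: [0.002, 0.772, 0.636, 0.002]
wrist_force: [1.0, 0.3, -3.7]
opening: 0.08
```

```bash
python3 - <<'E'
from h import *
st(); p,D=snap('scene','s6'); crop('s6',310,120,450,260,4,'s6c')
# target before stub: key at
ex=np.array([np.cos(np.radians(165.9)),np.sin(np.radians(165.9))]); ey=np.array([-ex[1],ex[0]])
seat=np.array([.52,-.19])+ex*(-.005)+ey*.0004
key=seat-.028*ey-.055*ex
print(key); delta(key[0],key[1],.158,79-34.6)
E
```

```text
t 6.05 pos [527.5 154.2 161.1] yaw 79.01 F [ 1.01  0.26 -3.7 ] T [ 0.057 -0.049 -0.012] open 0.08 q6 -1.311
[ 0.5849161  -0.17784843]
d tool mm [-314.6  120.8    1.1] turn 34.6 | pose [526.3 154.  159. ] yaw 79.0 tilt -1.0
```

View pics/s6c.png

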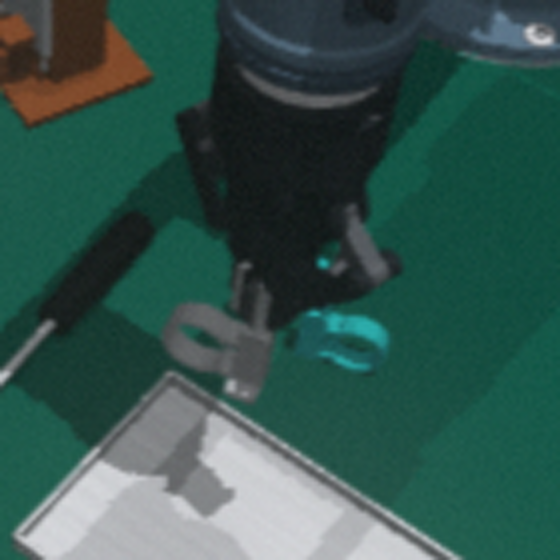

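The clamp hangs upright from the gripper, with its band at (195,335) and housing at (248,370), and Fz −3.7 N matches its weight. I carry it to a point before the stub, turning 34.6°.

Request:
{"op": "move_arm", "data": {
  "increments": [
    {"tx": -0.01, "ty": 0.0038, "tz": 0, "turn": 1},
    {"tx": -0.03, "ty": 0.0115, "tz": 0, "turn": 3},
    {"tx": -0.055, "ty": 0.021, "tz": 0, "turn": 6},
    {"tx": -0.083, "ty": 0.032, "tz": 0, "turn": 9},
    {"tx": -0.112, "ty": 0.043, "tz": 0, "turn": 12},
    {"tx": -0.141, "ty": 0.054, "tz": 0, "turn": 15.5},
    {"tx": -0.17, "ty": 0.065, "tz": 0, "turn": 19},
    {"tx": -0.199, "ty": 0.0765, "tz": 0, "turn": 22.5},
    {"tx": -0.228, "ty": 0.0875, "tz": 0, "turn": 26},
    {"tx": -0.255, "ty": 0.098, "tz": 0, "turn": 29},
    {"tx": -0.28, "ty": 0.1075, "tz": 0, "turn": 32},
    {"tx": -0.3, "ty": 0.115, "tz": 0, "turn": 34},
    {"tx": -0.311, "ty": 0.1195, "tz": 0, "turn": 34.6},
    {"tx": -0.3146, "ty": 0.1208, "tz": 0, "turn": 34.6},
    {"tx": -0.3146, "ty": 0.1208, "tz": 0, "turn": 34.6},
    {"tx": -0.3146, "ty": 0.1208, "tz": 0, "turn": 34.6},
    {"tx": -0.3146, "ty": 0.1208, "tz": 0, "turn": 34.6}
  ]
}}

```text
time_s: 7.52
eef_pos: [0.584, -0.1764, 0.1576]
eef_rot: [-0.001, 0.926, 0.379, -0.0]
wrist_force: [0.5, -0.2, -3.3]
opening: 0.081
```

```bash
python3 - <<'E'
from h import *
st(); p,D=snap('scene','s7'); crop('s7',200,80,340,200,5,'s7c')
p,D=snap('top','t7'); crop('t7',340,120,460,240,5,'t7c'); st(); delta(.5849,-.1778,.0692,44.4)
E
```

```text
t 7.52 pos [ 584.  -176.4  157.6] yaw 44.5 F [ 0.46 -0.19 -3.29] T [ 0.005 -0.036 -0.028] open 0.081 q6 -1.265
t 7.62 pos [ 584.3 -176.6  158. ] yaw 44.5 F [ 0.46 -0.42 -2.76] T [-0.01  -0.021 -0.007] open 0.083 q6 -1.265
d tool mm [-0.4  1.4 88.8] turn 0.1 | pose [ 584.3 -176.6  158. ] yaw 44.5 tilt -1.0
```

View pics/s7c.png

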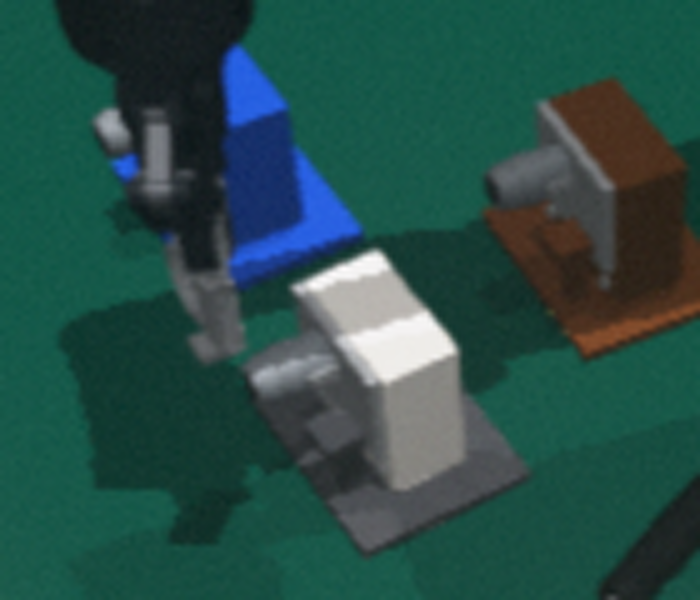

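View pics/t7c.png

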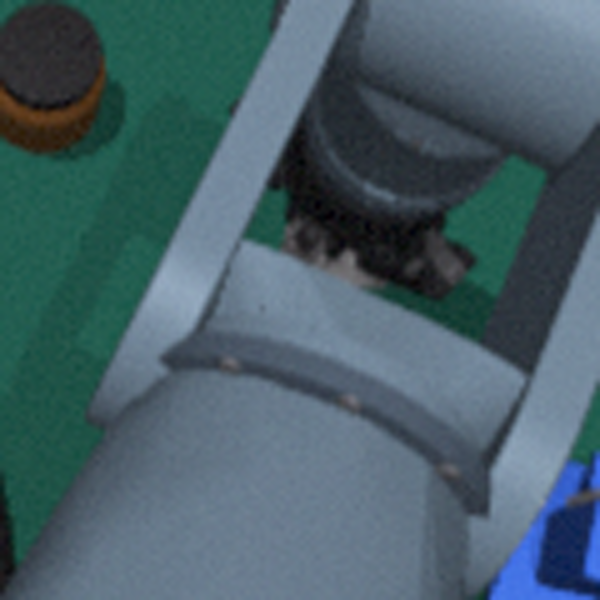

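The clamp is before the stub tip of the white port, foot at (210,345) and stub tip at (258,375) in the scene crop. The top view is hidden by the arm. I descend to the stub axis height there.

Request:
{"op": "move_arm", "data": {
  "increments": [
    {"tx": 0, "ty": 0, "tz": 0.01, "turn": 0},
    {"tx": 0, "ty": 0, "tz": 0.03, "turn": 0},
    {"tx": 0, "ty": 0, "tz": 0.05, "turn": 0},
    {"tx": 0, "ty": 0, "tz": 0.07, "turn": 0},
    {"tx": 0, "ty": 0, "tz": 0.082, "turn": 0},
    {"tx": 0, "ty": 0, "tz": 0.088, "turn": 0},
    {"tx": 0, "ty": 0, "tz": 0.088, "turn": 0},
    {"tx": 0, "ty": 0, "tz": 0.088, "turn": 0},
    {"tx": 0, "ty": 0, "tz": 0.088, "turn": 0}
  ]
}}

```text
time_s: 8.37
eef_pos: [0.5853, -0.1784, 0.0714]
eef_rot: [0.001, 0.926, 0.378, 0.001]
wrist_force: [-0.3, -0.3, -2.1]
opening: 0.08
```

```bash
python3 - <<'E'
from h import *
st(); p,D=snap('scene','s8'); crop('s8',220,110,310,190,8,'s8c'); st()
ex=np.array([np.cos(np.radians(165.9)),np.sin(np.radians(165.9))]); ey=np.array([-ex[1],ex[0]])
C=cloud('scene',D); L=np.dstack([(C[...,:2]-[.52,-.19])@ex,(C[...,:2]-[.52,-.19])@ey,C[...,2]])*1000
m=(L[...,0]<-45)&(L[...,0]>-90)&(L[...,1]>-55)&(L[...,1]<30)&(L[...,2]>48)&(L[...,2]<104)
q=L[m]; print(len(q),q.min(0),q.max(0))
for z in range(50,104,4):
    s=q[abs(q[:,2]-z)<2]
    if len(s)>2: print(z,len(s),'x',np.percentile(s[:,0],[2,98]).round(1),'y',np.percentile(s[:,1],[2,98]).round(1))
b=q[(q[:,1]>-15)]; print('band pts',len(b),b.min(0).round(1),b.max(0).round(1))
for y in range(-50,26,5):
    s=q[(abs(q[:,1]-y)<2.5)]
    if len(s)>2: print('y',y,len(s),'x',np.percentile(s[:,0],[3,50,97]).round(1),'z',np.percentile(s[:,2],[3,97]).round(1))
E
```

```text
t 8.37 pos [ 585.3 -178.4   71.4] yaw 44.41 F [-0.3  -0.32 -2.14] T [ 0.037 -0.007  0.011] open 0.08 q6 -1.265
t 8.42 pos [ 585.4 -178.5   71.5] yaw 44.4 F [-0.29  0.11 -2.75] T [-0.006 -0.022  0.013] open 0.085 q6 -1.265
152 [-75.71038175 -38.60327101  56.27586329] [-54.53916907  17.85494319 103.27695041]
58 19 x [-75.7 -56.8] y [-35.7   9.7]
62 38 x [-74.4 -57.1] y [-36.6  15.3]
66 11 x [-67.4 -56. ] y [-36.8  16.9]
70 6 x [-67.8 -55.7] y [-36.  -24.2]
74 11 x [-67.5 -57.8] y [-36.7  17.5]
78 10 x [-68.2 -56.7] y [-37.2  16.3]
82 9 x [-67.7 -56. ] y [-37.5   8.7]
86 10 x [-67.1 -54.9] y [-37.5 -13.3]
90 7 x [-67.8 -57.7] y [-36.8   3.3]
94 10 x [-68.1 -55.2] y [-38.4 -27. ]
98 13 x [-68.  -56.2] y [-37.7 -30.2]
102 8 x [-68.4 -57.6] y [-34.8 -28.1]
band pts 33 [-67.  -14.4  57.8] [-60.7  17.9  91.7]
y -40 4 x [-67.5 -65.4 -61.6] z [81.5 97.3]
y -35 81 x [-73.  -62.1 -54.9] z [ 56.8 100.1]
y -30 15 x [-75.1 -67.7 -60.7] z [ 59.2 102.8]
y -25 12 x [-75.6 -69.2 -67.1] z [57.5 89.9]
y -20 6 x [-74.8 -69.  -67.1] z [58.3 85.4]
y -15 3 x [-66.9 -66.7 -65.5] z [64.9 88.4]
y -5 3 x [-66.5 -65.4 -63.4] z [60.4 61.5]
y 0 5 x [-66.4 -64.4 -62. ] z [58.  60.9]
y 5 4 x [-66.6 -64.1 -60.9] z [58.9 89. ]
y 10 6 x [-66.  -64.3 -61. ] z [58.5 66.9]
y 15 9 x [-66.  -64.6 -62.7] z [64.3 82.7]
```

View pics/s8c.png

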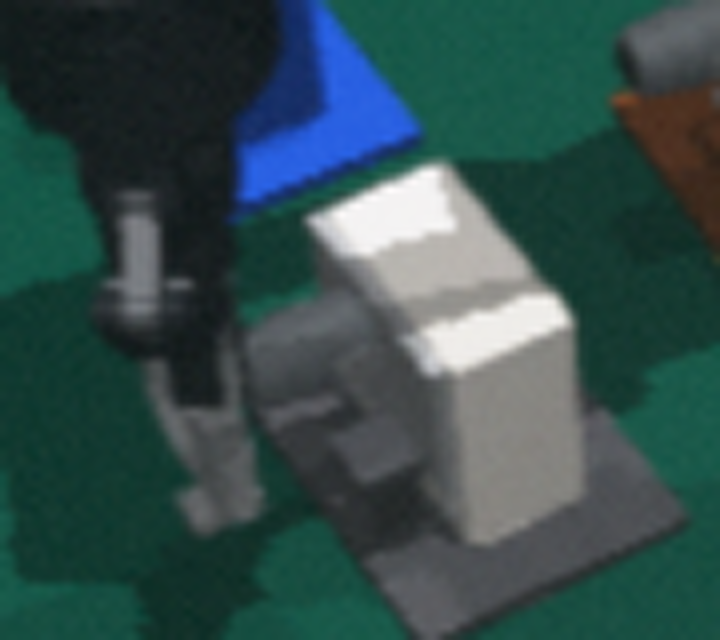

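The clamp is upright before the stub, foot at crop (215,505) and stub tip at (255,375). By the cloud its band is about on the axis: y within 1–2 mm, x face gap ≈12 mm, z about 2 mm high. In tool axes the stub direction is (tx,ty)=(−0.5225,−0.8526). I go 2 mm down and advance 20 mm slowly, watching the force.

Request:
{"op": "move_arm", "data": {
  "increments": [
    {"tx": 0, "ty": 0, "tz": 0.001, "turn": 0},
    {"tx": 0, "ty": 0, "tz": 0.002, "turn": 0},
    {"tx": -0.0013, "ty": -0.0021, "tz": 0.002, "turn": 0},
    {"tx": -0.0026, "ty": -0.0043, "tz": 0.002, "turn": 0},
    {"tx": -0.0039, "ty": -0.0064, "tz": 0.002, "turn": 0},
    {"tx": -0.0052, "ty": -0.0085, "tz": 0.002, "turn": 0},
    {"tx": -0.0065, "ty": -0.0107, "tz": 0.002, "turn": 0},
    {"tx": -0.0078, "ty": -0.0128, "tz": 0.002, "turn": 0},
    {"tx": -0.0091, "ty": -0.0149, "tz": 0.002, "turn": 0},
    {"tx": -0.0104, "ty": -0.0171, "tz": 0.002, "turn": 0},
    {"tx": -0.0104, "ty": -0.0171, "tz": 0.002, "turn": 0}
  ]
}}

```text
time_s: 9.33
eef_pos: [0.5652, -0.1734, 0.0686]
eef_rot: [0.001, 0.926, 0.378, 0.0]
wrist_force: [1.1, -1.0, -1.2]
opening: 0.084
```

```bash
cat >> h.py <<'E'
EX=np.array([np.cos(np.radians(165.9)),np.sin(np.radians(165.9))]); EY=np.array([-EX[1],EX[0]])
def port():
    s=get_obs(); p=s['eef_pos'][:2]-[.52,-.19]; f=s['wrist_force']; t=s['torque']
    print('t %.2f'%s['time_s'],'band(port) x %.1f y %.1f z %.1f'%(p@EX*1000,p@EY*1000+28,s['eef_pos'][2]*1000+5.8),'F port x %.1f y %.1f z %.1f'%(f[:2]@EX,f[:2]@EY,f[2]),'T x %.3f y %.3f z %.3f'%(t[:2]@EX,t[:2]@EY,t[2]),'yaw %.2f q6 %.3f open %.3f'%(yaw_now(s)[0],s['q'][5],s['opening']))
E
python3 - <<'E'
from h import *
port(); p,D=snap('scene','s9'); crop('s9',220,110,310,190,8,'s9c'); port()
E
```

```text
t 9.33 band(port) x -39.8 y 0.8 z 74.4 F port x -1.3 y 0.7 z -1.2 T x 0.174 y 0.290 z 0.028 yaw 44.41 q6 -1.273 open 0.084
t 9.38 band(port) x -40.0 y 0.9 z 74.4 F port x -1.7 y 0.8 z -1.8 T x 0.134 y 0.250 z 0.075 yaw 44.40 q6 -1.273 open 0.081
```

View pics/s9c.png

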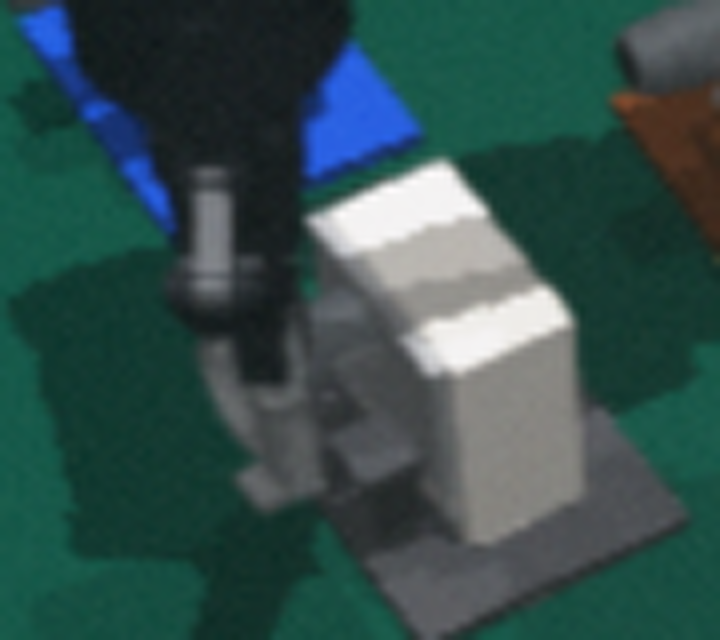

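The band has reached over the tip, foot now at (275,490). The contact force (−1.7, +0.8, ≈+1.1 after weight) says the ring sits too far to −y and too low, which agrees with the direct view. I correct +1.5 mm in y and +1.2 mm in z.

Request:
{"op": "move_arm", "data": {
  "increments": [
    {"tx": -0.0006, "ty": 0.0004, "tz": -0.0006, "turn": 0},
    {"tx": -0.0013, "ty": 0.0008, "tz": -0.0012, "turn": 0},
    {"tx": -0.0013, "ty": 0.0008, "tz": -0.0012, "turn": 0},
    {"tx": -0.0013, "ty": 0.0008, "tz": -0.0012, "turn": 0}
  ]
}}

```text
time_s: 9.72
eef_pos: [0.5643, -0.1744, 0.0691]
eef_rot: [-0.0, 0.926, 0.378, -0.0]
wrist_force: [0.1, -0.2, -1.9]
opening: 0.077
```

```bash
python3 -c "
from h import *
port()"
```

```text
t 9.72 band(port) x -39.2 y 2.1 z 74.9 F port x -0.2 y 0.2 z -1.9 T x -0.020 y 0.039 z 0.052 yaw 44.39 q6 -1.275 open 0.077
```

Request:
{"op": "move_arm", "data": {
  "increments": [
    {"tx": -0.0005, "ty": -0.0009, "tz": 0, "turn": 0},
    {"tx": -0.001, "ty": -0.0017, "tz": 0, "turn": 0},
    {"tx": -0.0016, "ty": -0.0026, "tz": 0, "turn": 0},
    {"tx": -0.0021, "ty": -0.0034, "tz": 0, "turn": 0},
    {"tx": -0.0021, "ty": -0.0034, "tz": 0, "turn": 0}
  ]
}}

```text
time_s: 10.13
eef_pos: [0.5605, -0.1734, 0.0692]
eef_rot: [-0.0, 0.926, 0.378, 0.0]
wrist_force: [0.5, -0.1, -1.1]
opening: 0.081
```

```bash
python3 -c "
from h import *
port()"
```

```text
t 10.13 band(port) x -35.3 y 2.1 z 75.0 F port x -0.5 y -0.0 z -1.1 T x -0.003 y 0.186 z 0.023 yaw 44.40 q6 -1.277 open 0.081
```

Request:
{"op": "move_arm", "data": {
  "increments": [
    {"tx": 0, "ty": 0, "tz": -0.001, "turn": 0},
    {"tx": -0.0005, "ty": -0.0009, "tz": -0.001, "turn": 0},
    {"tx": -0.001, "ty": -0.0017, "tz": -0.001, "turn": 0},
    {"tx": -0.0016, "ty": -0.0026, "tz": -0.001, "turn": 0},
    {"tx": -0.0021, "ty": -0.0034, "tz": -0.001, "turn": 0},
    {"tx": -0.0021, "ty": -0.0034, "tz": -0.001, "turn": 0}
  ]
}}

```text
time_s: 10.63
eef_pos: [0.5564, -0.1724, 0.07]
eef_rot: [-0.0, 0.926, 0.378, -0.0]
wrist_force: [-0.6, -0.5, -2.9]
opening: 0.08
```

```bash
python3 -c "
from h import *
port()"
```

```text
t 10.63 band(port) x -31.0 y 2.1 z 75.8 F port x 0.4 y 0.6 z -2.9 T x -0.014 y -0.001 z -0.001 yaw 44.40 q6 -1.279 open 0.080
```

Request:
{"op": "move_arm", "data": {
  "increments": [
    {"tx": -0.0005, "ty": -0.0009, "tz": 0, "turn": 0},
    {"tx": -0.001, "ty": -0.0017, "tz": 0, "turn": 0},
    {"tx": -0.0016, "ty": -0.0026, "tz": 0, "turn": 0},
    {"tx": -0.0021, "ty": -0.0034, "tz": 0, "turn": 0},
    {"tx": -0.0021, "ty": -0.0034, "tz": 0, "turn": 0}
  ]
}}

```text
time_s: 11.05
eef_pos: [0.553, -0.1717, 0.0704]
eef_rot: [0.0, 0.926, 0.378, 0.0]
wrist_force: [0.5, 0.2, -2.0]
opening: 0.083
```

```bash
python3 -c "
from h import *
port()"
```

```text
t 11.05 band(port) x -27.5 y 2.2 z 76.2 F port x -0.4 y -0.3 z -2.0 T x 0.008 y 0.130 z -0.043 yaw 44.40 q6 -1.281 open 0.083
```

Request:
{"op": "move_arm", "data": {
  "increments": [
    {"tx": -0.0005, "ty": -0.0009, "tz": -0.0004, "turn": 0},
    {"tx": -0.001, "ty": -0.0017, "tz": -0.0004, "turn": 0},
    {"tx": -0.0016, "ty": -0.0026, "tz": -0.0004, "turn": 0},
    {"tx": -0.0021, "ty": -0.0034, "tz": -0.0004, "turn": 0},
    {"tx": -0.0021, "ty": -0.0034, "tz": -0.0004, "turn": 0}
  ]
}}

```text
time_s: 11.47
eef_pos: [0.5489, -0.1706, 0.0707]
eef_rot: [0.0, 0.926, 0.378, 0.0]
wrist_force: [0.4, 0.5, -1.6]
opening: 0.084
```

```bash
python3 -c "
from h import *
port()"
```

```text
t 11.47 band(port) x -23.3 y 2.1 z 76.5 F port x -0.3 y -0.6 z -1.6 T x -0.065 y 0.086 z 0.042 yaw 44.40 q6 -1.283 open 0.084
```

Request:
{"op": "move_arm", "data": {
  "increments": [
    {"tx": -0.0003, "ty": -0.001, "tz": -0.0003, "turn": 0},
    {"tx": -0.0008, "ty": -0.0019, "tz": -0.0003, "turn": 0},
    {"tx": -0.0013, "ty": -0.0028, "tz": -0.0003, "turn": 0},
    {"tx": -0.0018, "ty": -0.0036, "tz": -0.0003, "turn": 0},
    {"tx": -0.0023, "ty": -0.0044, "tz": -0.0003, "turn": 0},
    {"tx": -0.0028, "ty": -0.0053, "tz": -0.0003, "turn": 0},
    {"tx": -0.0028, "ty": -0.0053, "tz": -0.0003, "turn": 0}
  ]
}}

```text
time_s: 12.05
eef_pos: [0.543, -0.1687, 0.0708]
eef_rot: [-0.0, 0.926, 0.378, -0.0]
wrist_force: [0.6, -0.6, -3.6]
opening: 0.085
```

```bash
python3 -c "
from h import *
port()
p,D=snap('scene','s10'); crop('s10',220,110,310,190,8,'s10c'); port()"
```

```text
t 12.05 band(port) x -17.1 y 1.7 z 76.6 F port x -0.7 y 0.4 z -3.6 T x -0.002 y -0.020 z 0.046 yaw 44.40 q6 -1.285 open 0.085
t 12.10 band(port) x -17.2 y 1.7 z 76.6 F port x 0.1 y -0.6 z -3.2 T x 0.006 y -0.049 z -0.007 yaw 44.40 q6 -1.285 open 0.078
```

View pics/s10c.png

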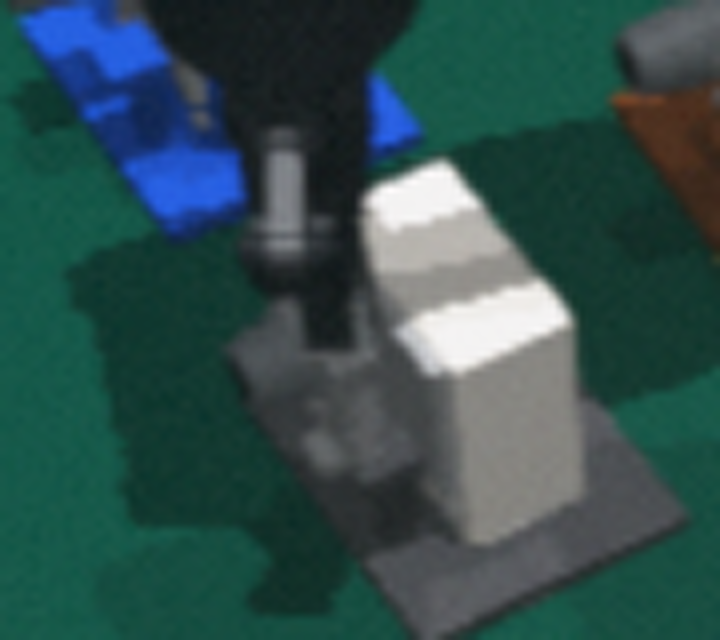

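The stub tip now shows at (248,360) in front of the band and the foot at (325,445) is over the ledge, with no contact force. I advance 8 mm more, then creep to the flange.

Request:
{"op": "move_arm", "data": {
  "increments": [
    {"tx": -0.0005, "ty": -0.0009, "tz": 0, "turn": 0},
    {"tx": -0.001, "ty": -0.0017, "tz": 0, "turn": 0},
    {"tx": -0.0016, "ty": -0.0026, "tz": 0, "turn": 0},
    {"tx": -0.0021, "ty": -0.0034, "tz": 0, "turn": 0},
    {"tx": -0.0026, "ty": -0.0043, "tz": 0, "turn": 0},
    {"tx": -0.0031, "ty": -0.0051, "tz": 0, "turn": 0},
    {"tx": -0.0037, "ty": -0.006, "tz": 0, "turn": 0},
    {"tx": -0.0042, "ty": -0.0068, "tz": 0, "turn": 0},
    {"tx": -0.0042, "ty": -0.0068, "tz": 0, "turn": 0}
  ]
}}

```text
time_s: 12.85
eef_pos: [0.5353, -0.1668, 0.0708]
eef_rot: [-0.0, 0.926, 0.378, -0.0]
wrist_force: [0.2, -0.3, -2.0]
opening: 0.083
```

```bash
python3 -c "
from h import *
port()"
```

```text
t 12.85 band(port) x -9.2 y 1.8 z 76.6 F port x -0.3 y 0.3 z -2.0 T x 0.018 y 0.023 z -0.012 yaw 44.40 q6 -1.289 open 0.083
```

Request:
{"op": "move_arm", "data": {
  "increments": [
    {"tx": -0.0005, "ty": -0.0009, "tz": 0, "turn": 0},
    {"tx": -0.001, "ty": -0.0017, "tz": 0, "turn": 0},
    {"tx": -0.0013, "ty": -0.0021, "tz": 0, "turn": 0},
    {"tx": -0.0013, "ty": -0.0021, "tz": 0, "turn": 0}
  ]
}}

```text
time_s: 13.18
eef_pos: [0.5331, -0.1663, 0.0709]
eef_rot: [-0.0, 0.926, 0.378, -0.0]
wrist_force: [0.6, -0.8, -3.4]
opening: 0.084
```

```bash
python3 -c "
from h import *
port()"
```

```text
t 13.18 band(port) x -6.9 y 1.8 z 76.7 F port x -0.8 y 0.7 z -3.4 T x -0.040 y 0.017 z 0.028 yaw 44.40 q6 -1.290 open 0.084
```

Request:
{"op": "move_arm", "data": {
  "increments": [
    {"tx": -0.0003, "ty": -0.0004, "tz": 0, "turn": 0},
    {"tx": -0.0005, "ty": -0.0009, "tz": 0, "turn": 0},
    {"tx": -0.0008, "ty": -0.0013, "tz": 0, "turn": 0},
    {"tx": -0.0008, "ty": -0.0013, "tz": 0, "turn": 0}
  ]
}}

```text
time_s: 13.52
eef_pos: [0.5318, -0.1659, 0.071]
eef_rot: [0.0, 0.926, 0.378, 0.0]
wrist_force: [0.8, 0.1, -2.4]
opening: 0.081
```

```bash
python3 -c "
from h import *
port()"
```

```text
t 13.52 band(port) x -5.6 y 1.8 z 76.8 F port x -0.7 y -0.3 z -2.4 T x -0.075 y 0.154 z 0.030 yaw 44.40 q6 -1.291 open 0.081
```

Request:
{"op": "move_arm", "data": {
  "increments": [
    {"tx": -0.0003, "ty": -0.0004, "tz": 0, "turn": 0},
    {"tx": -0.0005, "ty": -0.0009, "tz": 0, "turn": 0},
    {"tx": -0.0005, "ty": -0.0009, "tz": 0, "turn": 0}
  ]
}}

```text
time_s: 13.77
eef_pos: [0.531, -0.1657, 0.071]
eef_rot: [0.0, 0.926, 0.378, 0.0]
wrist_force: [2.5, 0.1, -3.9]
opening: 0.081
```

```bash
python3 -c "
from h import *
port()"
```

```text
t 13.77 band(port) x -4.7 y 1.8 z 76.8 F port x -2.4 y -0.7 z -3.9 T x -0.068 y 0.314 z 0.042 yaw 44.40 q6 -1.291 open 0.081
```

Request:
{"op": "move_arm", "data": {
  "increments": [
    {"tx": 0, "ty": 0, "tz": 0.0006, "turn": 0},
    {"tx": 0, "ty": 0, "tz": 0.0012, "turn": 0},
    {"tx": 0, "ty": 0, "tz": 0.0018, "turn": 0},
    {"tx": 0, "ty": 0, "tz": 0.0024, "turn": 0},
    {"tx": 0, "ty": 0, "tz": 0.0024, "turn": 0}
  ]
}}

```text
time_s: 14.18
eef_pos: [0.5311, -0.1659, 0.0691]
eef_rot: [0.0, 0.926, 0.378, 0.0]
wrist_force: [0.6, -1.1, 2.0]
opening: 0.082
```

```bash
python3 -c "
from h import *
port()"
```

```text
t 14.18 band(port) x -4.9 y 2.0 z 74.9 F port x -0.9 y 0.9 z 2.0 T x 0.027 y 0.139 z 0.034 yaw 44.40 q6 -1.291 open 0.082
```

Request:
{"op": "move_arm", "data": {
  "increments": [
    {"tx": -0.0003, "ty": -0.0004, "tz": 0, "turn": 0},
    {"tx": -0.0005, "ty": -0.0009, "tz": 0, "turn": 0},
    {"tx": -0.0008, "ty": -0.0013, "tz": 0, "turn": 0},
    {"tx": -0.0008, "ty": -0.0013, "tz": 0, "turn": 0},
    {"tx": -0.0008, "ty": -0.0013, "tz": 0, "turn": 0}
  ]
}}

```text
time_s: 14.6
eef_pos: [0.5308, -0.1659, 0.0692]
eef_rot: [0.001, 0.926, 0.378, 0.001]
wrist_force: [6.3, -1.0, 0.3]
opening: 0.08
```

```bash
python3 -c "
from h import *
port()
p,D=snap('scene','s11'); crop('s11',220,110,310,190,8,'s11c'); port()"
```

```text
t 14.60 band(port) x -4.6 y 2.0 z 75.0 F port x -6.4 y -0.6 z 0.3 T x -0.034 y 1.118 z 0.059 yaw 44.39 q6 -1.292 open 0.080
t 14.65 band(port) x -4.5 y 2.0 z 75.0 F port x -5.5 y 0.5 z -0.1 T x -0.075 y 1.058 z 0.087 yaw 44.39 q6 -1.292 open 0.080
```

View pics/s11c.png

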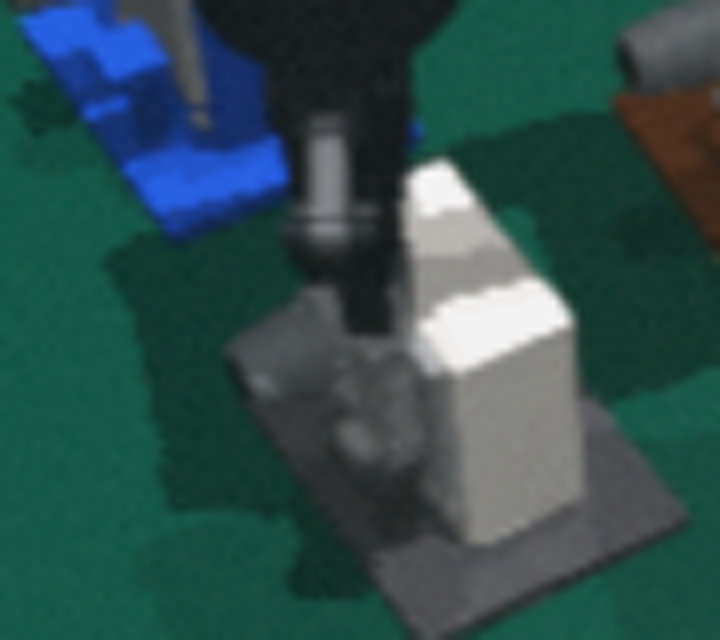

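The band is home: 1.5 mm of command moved it only 0.3 mm, at 5.5–6 N. The foot carries the weight and the barbed stub shows in front of the band at (265,380). I start turning clockwise, averaging the torque after each step.

Request:
{"op": "move_arm", "data": {
  "increments": [
    {"tx": 0, "ty": 0, "tz": 0, "turn": 4},
    {"tx": 0, "ty": 0, "tz": 0, "turn": 8},
    {"tx": 0, "ty": 0, "tz": 0, "turn": 12},
    {"tx": 0, "ty": 0, "tz": 0, "turn": 16},
    {"tx": 0, "ty": 0, "tz": 0, "turn": 20},
    {"tx": 0, "ty": 0, "tz": 0, "turn": 20}
  ]
}}

```text
time_s: 15.15
eef_pos: [0.5307, -0.166, 0.0692]
eef_rot: [0.001, 0.978, 0.21, 0.001]
wrist_force: [4.1, -1.5, 0.5]
opening: 0.081
```

```bash
cat > rd.py <<'E'
from h import *
import json,os
N=6; A=[]
for i in range(N):
    viewer.camera('top'); s=get_obs(); f=s['wrist_force'];t=s['torque']; p=s['eef_pos'][:2]-[.52,-.19]
    A.append([f[:2]@EX,f[:2]@EY,f[2],t[:2]@EX,t[:2]@EY,t[2],p@EX*1000,p@EY*1000+28,s['eef_pos'][2]*1000+5.8])
a=np.mean(A,0); ang=44.4-yaw_now(s)[0]
if os.path.exists('ang.json'):
    last=json.load(open('ang.json'))
    while ang<last-30: ang+=360
json.dump(float(ang),open('ang.json','w'))
print('t %.2f turned %.1f deg %.3f rad'%(s['time_s'],ang,np.radians(ang)),'F',a[:3].round(1),'T',a[3:6].round(3),'Tz sd %.3f'%(np.std(A,0)[5]/N**.5),'band',a[6:].round(1),'q6 %.2f open %.3f'%(s['q'][5],s['opening']))
E
python3 rd.py
```

```text
t 15.45 turned 20.0 deg 0.349 rad F [-6.   0.5 -0.1] T [0.027 1.084 0.159] Tz sd 0.007 band [-4.5  2.1 75. ] q6 -0.94 open 0.088
```

Request:
{"op": "move_arm", "data": {
  "increments": [
    {"tx": 0, "ty": 0, "tz": 0, "turn": 5},
    {"tx": 0, "ty": 0, "tz": 0, "turn": 10},
    {"tx": 0, "ty": 0, "tz": 0, "turn": 15},
    {"tx": 0, "ty": 0, "tz": 0, "turn": 20},
    {"tx": 0, "ty": 0, "tz": 0, "turn": 20}
  ]
}}

```text
time_s: 15.87
eef_pos: [0.5305, -0.166, 0.0692]
eef_rot: [0.001, 0.999, 0.036, 0.001]
wrist_force: [5.1, -1.9, 0.1]
opening: 0.083
```

```bash
python3 rd.py
```

```text
t 16.17 turned 40.0 deg 0.698 rad F [-5.2  0.3  0.2] T [0.098 1.005 0.162] Tz sd 0.011 band [-4.4  2.2 75. ] q6 -0.59 open 0.077
```

Request:
{"op": "move_arm", "data": {
  "increments": [
    {"tx": 0, "ty": 0, "tz": 0, "turn": 5},
    {"tx": 0, "ty": 0, "tz": 0, "turn": 10},
    {"tx": 0, "ty": 0, "tz": 0, "turn": 15},
    {"tx": 0, "ty": 0, "tz": 0, "turn": 20},
    {"tx": 0, "ty": 0, "tz": 0, "turn": 20}
  ]
}}

```text
time_s: 16.58
eef_pos: [0.5304, -0.166, 0.0691]
eef_rot: [0.001, 0.991, -0.137, 0.001]
wrist_force: [5.7, -2.1, 0.8]
opening: 0.08
```

```bash
python3 rd.py
```

```text
t 16.88 turned 59.9 deg 1.045 rad F [-5.4  0.7  0.5] T [0.141 1.023 0.132] Tz sd 0.013 band [-4.2  2.2 75. ] q6 -0.25 open 0.082
```

Request:
{"op": "move_arm", "data": {
  "increments": [
    {"tx": 0, "ty": 0, "tz": 0, "turn": 5},
    {"tx": 0, "ty": 0, "tz": 0, "turn": 10},
    {"tx": 0, "ty": 0, "tz": 0, "turn": 15},
    {"tx": 0, "ty": 0, "tz": 0, "turn": 20},
    {"tx": 0, "ty": 0, "tz": 0, "turn": 20}
  ]
}}

```text
time_s: 17.3
eef_pos: [0.5302, -0.1659, 0.0691]
eef_rot: [0.0, 0.952, -0.306, 0.001]
wrist_force: [4.8, -1.7, 1.7]
opening: 0.083
```

```bash
python3 rd.py
```

```text
t 17.60 turned 79.7 deg 1.392 rad F [-5.3  0.7  1. ] T [0.18  0.988 0.169] Tz sd 0.014 band [-4.1  2.2 74.9] q6 0.10 open 0.087
```

Request:
{"op": "move_arm", "data": {
  "increments": [
    {"tx": 0, "ty": 0, "tz": 0, "turn": 5},
    {"tx": 0, "ty": 0, "tz": 0, "turn": 10},
    {"tx": 0, "ty": 0, "tz": 0, "turn": 15},
    {"tx": 0, "ty": 0, "tz": 0, "turn": 20},
    {"tx": 0, "ty": 0, "tz": 0, "turn": 20}
  ]
}}

```text
time_s: 18.02
eef_pos: [0.5301, -0.1659, 0.0692]
eef_rot: [0.0, 0.885, -0.466, 0.001]
wrist_force: [4.9, -2.2, 2.5]
opening: 0.083
```

```bash
python3 rd.py
```

```text
t 18.32 turned 99.7 deg 1.739 rad F [-5.1  0.8  2.2] T [0.158 0.978 0.157] Tz sd 0.009 band [-3.9  2.1 74.9] q6 0.45 open 0.083
```

Request:
{"op": "move_arm", "data": {
  "increments": [
    {"tx": 0, "ty": 0, "tz": 0, "turn": 5},
    {"tx": 0, "ty": 0, "tz": 0, "turn": 10},
    {"tx": 0, "ty": 0, "tz": 0, "turn": 15},
    {"tx": 0, "ty": 0, "tz": 0, "turn": 20},
    {"tx": 0, "ty": 0, "tz": 0, "turn": 20}
  ]
}}

```text
time_s: 18.73
eef_pos: [0.53, -0.1657, 0.0691]
eef_rot: [-0.0, 0.791, -0.612, 0.001]
wrist_force: [4.6, -1.5, 2.4]
opening: 0.082
```

```bash
python3 rd.py
```

```text
t 19.03 turned 119.6 deg 2.087 rad F [-4.9  0.5  2.6] T [0.121 0.972 0.136] Tz sd 0.009 band [-3.8  2.  74.9] q6 0.80 open 0.079
```

Request:
{"op": "move_arm", "data": {
  "increments": [
    {"tx": 0, "ty": 0, "tz": 0, "turn": 5},
    {"tx": 0, "ty": 0, "tz": 0, "turn": 10},
    {"tx": 0, "ty": 0, "tz": 0, "turn": 15},
    {"tx": 0, "ty": 0, "tz": 0, "turn": 15}
  ]
}}

```text
time_s: 19.37
eef_pos: [0.53, -0.1656, 0.0691]
eef_rot: [0.0, -0.704, 0.71, -0.001]
wrist_force: [4.3, -1.5, 2.6]
opening: 0.078
```

```bash
python3 rd.py
```

```text
t 19.67 turned 134.6 deg 2.349 rad F [-5.   0.5  2.9] T [0.077 0.945 0.168] Tz sd 0.011 band [-3.8  1.9 74.9] q6 1.06 open 0.079
```

Request:
{"op": "move_arm", "data": {
  "increments": [
    {"tx": 0, "ty": 0, "tz": 0, "turn": 5},
    {"tx": 0, "ty": 0, "tz": 0, "turn": 10},
    {"tx": 0, "ty": 0, "tz": 0, "turn": 15},
    {"tx": 0, "ty": 0, "tz": 0, "turn": 15}
  ]
}}

```text
time_s: 20.0
eef_pos: [0.53, -0.1655, 0.0691]
eef_rot: [0.0, -0.606, 0.796, -0.001]
wrist_force: [4.8, -1.1, 3.0]
opening: 0.08
```

```bash
python3 rd.py
```

```text
t 20.30 turned 149.6 deg 2.611 rad F [-5.3 -0.1  3.4] T [0.036 0.952 0.162] Tz sd 0.005 band [-3.7  1.8 74.9] q6 1.32 open 0.080
```

Request:
{"op": "move_arm", "data": {
  "increments": [
    {"tx": 0, "ty": 0, "tz": 0, "turn": 5},
    {"tx": 0, "ty": 0, "tz": 0, "turn": 10},
    {"tx": 0, "ty": 0, "tz": 0, "turn": 15},
    {"tx": 0, "ty": 0, "tz": 0, "turn": 15}
  ]
}}

```text
time_s: 20.63
eef_pos: [0.53, -0.1654, 0.0691]
eef_rot: [0.001, -0.497, 0.868, -0.001]
wrist_force: [4.5, -1.2, 2.6]
opening: 0.082
```

```bash
python3 rd.py
```

```text
t 20.93 turned 164.6 deg 2.873 rad F [-4.8 -1.1  3.8] T [-0.045  0.948  0.182] Tz sd 0.008 band [-3.7  1.7 74.9] q6 1.58 open 0.082
```

Request:
{"op": "move_arm", "data": {
  "increments": [
    {"tx": 0, "ty": 0, "tz": 0, "turn": 5},
    {"tx": 0, "ty": 0, "tz": 0, "turn": 10},
    {"tx": 0, "ty": 0, "tz": 0, "turn": 15},
    {"tx": 0, "ty": 0, "tz": 0, "turn": 15}
  ]
}}

```text
time_s: 21.27
eef_pos: [0.5301, -0.1652, 0.0691]
eef_rot: [0.001, -0.379, 0.925, -0.0]
wrist_force: [5.1, -0.0, 3.7]
opening: 0.081
```

```bash
python3 rd.py
```

```text
t 21.57 turned 179.6 deg 3.135 rad F [-5.1 -1.5  3.1] T [-0.206  0.948  0.167] Tz sd 0.014 band [-3.7  1.5 74.9] q6 1.84 open 0.082
```

Request:
{"op": "move_arm", "data": {
  "increments": [
    {"tx": 0, "ty": 0, "tz": 0, "turn": 5},
    {"tx": 0, "ty": 0, "tz": 0, "turn": 10},
    {"tx": 0, "ty": 0, "tz": 0, "turn": 15},
    {"tx": 0, "ty": 0, "tz": 0, "turn": 15}
  ]
}}

```text
time_s: 21.9
eef_pos: [0.5302, -0.165, 0.0692]
eef_rot: [0.001, -0.255, 0.967, -0.0]
wrist_force: [6.0, 0.5, 3.9]
opening: 0.078
```

```bash
python3 rd.py
```

```text
t 22.20 turned 194.6 deg 3.396 rad F [-5.4 -2.1  3.9] T [-0.356  0.994  0.163] Tz sd 0.009 band [-3.8  1.3 74.9] q6 2.10 open 0.085
```

No clear bite in the torque yet; it is flat at about 0.16. A −y pull is starting (Tx falling), and joint 6 has only 1 rad left. I regrasp now: open, turn back 188° (half a turn plus the spring-back), follow 0.8 mm to −y, rise 1 mm, close.

Request:
{"op": "move_arm", "data": {
  "increments": [
    {"tx": 0, "ty": 0, "tz": 0, "turn": 0},
    {"tx": 0, "ty": 0, "tz": 0, "turn": 0},
    {"tx": 0, "ty": 0, "tz": 0, "turn": 0},
    {"tx": 0, "ty": 0, "tz": 0, "turn": 0},
    {"tx": 0, "ty": 0, "tz": 0, "turn": 0},
    {"tx": 0, "ty": 0, "tz": 0, "turn": 0},
    {"tx": 0, "ty": 0, "tz": 0, "turn": 0},
    {"tx": -0.00055, "ty": 0.00058, "tz": -0.001, "turn": -3},
    {"tx": -0.00055, "ty": 0.00058, "tz": -0.001, "turn": -9},
    {"tx": -0.00055, "ty": 0.00058, "tz": -0.001, "turn": -16},
    {"tx": -0.00055, "ty": 0.00058, "tz": -0.001, "turn": -23},
    {"tx": -0.00055, "ty": 0.00058, "tz": -0.001, "turn": -30},
    {"tx": -0.00055, "ty": 0.00058, "tz": -0.001, "turn": -37},
    {"tx": -0.00055, "ty": 0.00058, "tz": -0.001, "turn": -44},
    {"tx": -0.00055, "ty": 0.00058, "tz": -0.001, "turn": -51},
    {"tx": -0.00055, "ty": 0.00058, "tz": -0.001, "turn": -58},
    {"tx": -0.00055, "ty": 0.00058, "tz": -0.001, "turn": -65},
    {"tx": -0.00055, "ty": 0.00058, "tz": -0.001, "turn": -72},
    {"tx": -0.00055, "ty": 0.00058, "tz": -0.001, "turn": -79},
    {"tx": -0.00055, "ty": 0.00058, "tz": -0.001, "turn": -86}
  ],
  "gripper": 1
}}

```text
time_s: 23.87
eef_pos: [0.5293, -0.1645, 0.0695]
eef_rot: [0.0, 0.847, -0.532, -0.0]
wrist_force: [-0.1, -0.1, -0.4]
opening: 1.001
```

```bash
python3 -c "
from h import *
port()
p,D=snap('scene','s12'); crop('s12',220,110,310,190,8,'s12c')
p,D=snap('top','t12'); crop('t12',340,120,460,240,5,'t12c')"
```

```text
t 23.87 band(port) x -2.8 y 1.0 z 75.3 F port x 0.0 y 0.2 z -0.4 T x -0.008 y -0.029 z -0.017 yaw -64.23 q6 0.606 open 1.001
```

View pics/s12c.png

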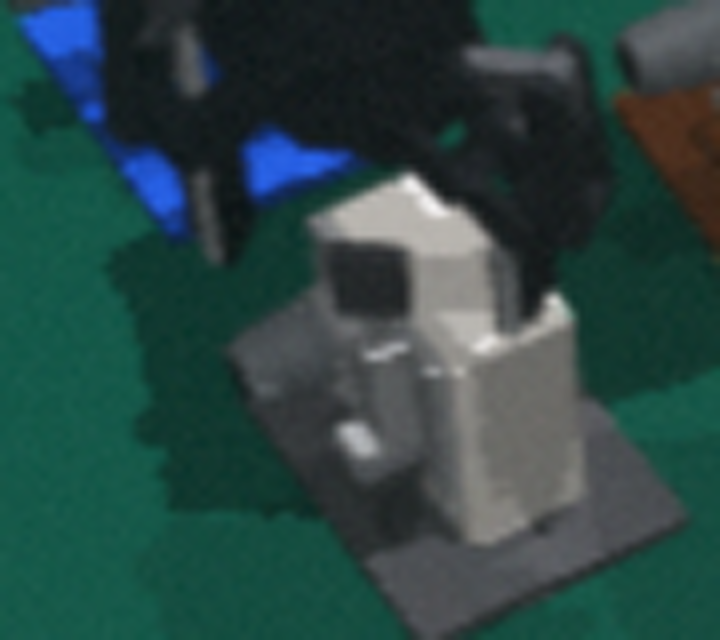

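The key at (370,280) stands free between the open fingers and the clamp stays home and upright. I measure the key's place and yaw.

```bash
python3 - <<'E'
from h import *
D=np.load('pics/s12.npy'); C=cloud('scene',D); 
sub=C[140:152,258:274]; P=cv2.imread('pics/s12.png').astype(float)[138:152,258:274].mean(-1)
m=np.zeros((400,640),bool); m[136:154,256:276]=True
m&=(C[...,2]>.108)&(C[...,2]<.145); q=C[m]; L=np.c_[(q[:,:2]-[.52,-.19])@EX,(q[:,:2]-[.52,-.19])@EY,q[:,2]]*1000
k=(abs(L[:,1]+28)<18)&(abs(L[:,0]+5)<18); L=L[k]; q=q[k]
print(len(L),L.mean(0).round(1),L.min(0).round(1),L.max(0).round(1))
r=cv2.minAreaRect(L[:,:2].astype(np.float32)); print('port rect',r)
t=L[L[:,2]>134]; print('top',len(t),cv2.minAreaRect(t[:,:2].astype(np.float32)) if len(t)>3 else '')
w,V=np.linalg.eigh(np.cov(L[:,:2].T)); print('pca long dir port deg',np.degrees(np.arctan2(V[1,1],V[0,1])))
E
```

```text
99 [ -6.3 -30.1 126.7] [-16.1 -39.  108.4] [  5.8 -17.7 137.9]
port rect ((-4.974214553833008, -28.130455017089844), (10.984007835388184, 24.47833824157715), 55.95185089111328)
top 31 ((-6.109070301055908, -28.21554946899414), (9.696840286254883, 22.732057571411133), 54.7578010559082)
pca long dir port deg 144.3718137710674
```

Request:
{"op": "move_arm", "data": {
  "increments": [
    {"tx": 0.0002, "ty": -0.0018, "tz": 0, "turn": -7},
    {"tx": 0.0002, "ty": -0.0018, "tz": 0, "turn": -14},
    {"tx": 0.0002, "ty": -0.0018, "tz": 0, "turn": -21},
    {"tx": 0.0002, "ty": -0.0018, "tz": 0, "turn": -28},
    {"tx": 0.0002, "ty": -0.0018, "tz": 0, "turn": -35},
    {"tx": 0.0002, "ty": -0.0018, "tz": 0, "turn": -42},
    {"tx": 0.0002, "ty": -0.0018, "tz": 0, "turn": -49},
    {"tx": 0.0002, "ty": -0.0018, "tz": 0, "turn": -56},
    {"tx": 0.0002, "ty": -0.0018, "tz": 0, "turn": -63},
    {"tx": 0.0002, "ty": -0.0018, "tz": 0, "turn": -70},
    {"tx": 0.0002, "ty": -0.0018, "tz": 0, "turn": -77},
    {"tx": 0.0002, "ty": -0.0018, "tz": 0, "turn": -84},
    {"tx": 0.0002, "ty": -0.0018, "tz": 0, "turn": -91},
    {"tx": 0.0002, "ty": -0.0018, "tz": 0, "turn": -98},
    {"tx": 0.0002, "ty": -0.0018, "tz": 0, "turn": -102.5},
    {"tx": 0.0002, "ty": -0.0018, "tz": 0, "turn": -102.5},
    {"tx": 0.0002, "ty": -0.0018, "tz": 0, "turn": -102.5}
  ]
}}

```text
time_s: 25.38
eef_pos: [0.5311, -0.1639, 0.0695]
eef_rot: [-0.0, 0.947, 0.322, -0.0]
wrist_force: [-0.2, 0.1, -0.4]
opening: 1.003
```

Request:
{"op": "move_arm", "data": {
  "increments": [
    {"tx": 0, "ty": 0, "tz": 0, "turn": 0},
    {"tx": 0, "ty": 0, "tz": 0, "turn": 0},
    {"tx": 0, "ty": 0, "tz": 0, "turn": 0},
    {"tx": 0, "ty": 0, "tz": 0, "turn": 0},
    {"tx": 0, "ty": 0, "tz": 0, "turn": 0},
    {"tx": 0, "ty": 0, "tz": 0, "turn": 0},
    {"tx": 0, "ty": 0, "tz": 0, "turn": 0},
    {"tx": 0, "ty": 0, "tz": 0, "turn": 0},
    {"tx": 0, "ty": 0, "tz": 0, "turn": 0}
  ],
  "gripper": 0
}}

```text
time_s: 26.13
eef_pos: [0.531, -0.164, 0.0697]
eef_rot: [0.0, 0.946, 0.325, -0.0]
wrist_force: [-1.6, -0.4, 2.5]
opening: 0.083
```

```bash
rm -f ang.json; sed -i 's/ang=44.4-/ang=38.3-/' rd.py; python3 rd.py
```

```text
t 26.43 turned 0.4 deg 0.007 rad F [1.7 0.6 3.2] T [ 0.207 -0.363  0.022] Tz sd 0.012 band [-4.4  0.1 75.5] q6 -1.17 open 0.084
```

Request:
{"op": "move_arm", "data": {
  "increments": [
    {"tx": -0.0005, "ty": -0.0006, "tz": -0.0004, "turn": 0},
    {"tx": -0.0009, "ty": -0.0012, "tz": -0.0007, "turn": 2},
    {"tx": -0.0009, "ty": -0.0012, "tz": -0.0007, "turn": 7},
    {"tx": -0.0009, "ty": -0.0012, "tz": -0.0007, "turn": 12},
    {"tx": -0.0009, "ty": -0.0012, "tz": -0.0007, "turn": 15},
    {"tx": -0.0009, "ty": -0.0012, "tz": -0.0007, "turn": 15}
  ]
}}

```text
time_s: 26.93
eef_pos: [0.5305, -0.1637, 0.0699]
eef_rot: [0.0, 0.98, 0.198, 0.001]
wrist_force: [3.8, -1.5, -3.6]
opening: 0.082
```

```bash
python3 rd.py
```

```text
t 27.23 turned 15.3 deg 0.267 rad F [-5.   1.2 -5.2] T [0.216 1.007 0.201] Tz sd 0.004 band [-3.6  0.  75.8] q6 -0.92 open 0.081
```

Request:
{"op": "move_arm", "data": {
  "increments": [
    {"tx": -0.0002, "ty": 0.0003, "tz": 0.0003, "turn": 5},
    {"tx": -0.0002, "ty": 0.0003, "tz": 0.0003, "turn": 10},
    {"tx": -0.0002, "ty": 0.0003, "tz": 0.0003, "turn": 15},
    {"tx": -0.0002, "ty": 0.0003, "tz": 0.0003, "turn": 15}
  ]
}}

```text
time_s: 27.57
eef_pos: [0.5305, -0.1637, 0.07]
eef_rot: [0.0, 0.998, 0.067, 0.001]
wrist_force: [4.7, -0.2, -3.5]
opening: 0.084
```

```bash
python3 rd.py
```

```text
t 27.87 turned 30.3 deg 0.529 rad F [-5.2 -0.9 -3.4] T [-0.109  1.006  0.199] Tz sd 0.011 band [-3.8 -0.  75.8] q6 -0.65 open 0.081
```

Request:
{"op": "move_arm", "data": {
  "increments": [
    {"tx": 0.0001, "ty": -0.0003, "tz": 0, "turn": 5},
    {"tx": 0.0001, "ty": -0.0004, "tz": 0, "turn": 10},
    {"tx": 0.0001, "ty": -0.0004, "tz": 0, "turn": 15},
    {"tx": 0.0001, "ty": -0.0004, "tz": 0, "turn": 15}
  ]
}}

```text
time_s: 28.2
eef_pos: [0.5308, -0.1636, 0.07]
eef_rot: [0.0, 0.998, -0.063, 0.001]
wrist_force: [5.6, -0.6, -4.5]
opening: 0.082
```

```bash
python3 rd.py
```

```text
t 28.50 turned 45.3 deg 0.791 rad F [-6.   0.1 -4.1] T [0.011 1.129 0.192] Tz sd 0.009 band [-4.  -0.2 75.8] q6 -0.39 open 0.078
```

Request:
{"op": "move_arm", "data": {
  "increments": [
    {"tx": 0, "ty": 0, "tz": 0, "turn": 5},
    {"tx": 0, "ty": 0, "tz": 0, "turn": 10},
    {"tx": 0, "ty": 0, "tz": 0, "turn": 15},
    {"tx": 0, "ty": 0, "tz": 0, "turn": 15}
  ]
}}

```text
time_s: 28.83
eef_pos: [0.531, -0.1636, 0.0701]
eef_rot: [-0.0, 0.981, -0.193, 0.001]
wrist_force: [5.9, -1.4, -4.5]
opening: 0.085
```

```bash
python3 rd.py
```

```text
t 29.13 turned 60.3 deg 1.052 rad F [-6.7  0.2 -4.7] T [-0.046  1.263  0.208] Tz sd 0.013 band [-4.2 -0.3 75.9] q6 -0.13 open 0.079
```

The key screw has now turned about 4.13 rad, and the bite is at 3.3 at most. The torque has risen from about 0.156 to about 0.20. I ease the push and go in 10° steps with longer averaging.

Request:
{"op": "move_arm", "data": {
  "increments": [
    {"tx": 0.0005, "ty": -0.0001, "tz": 0.0001, "turn": 3},
    {"tx": 0.001, "ty": -0.0001, "tz": 0.0002, "turn": 6},
    {"tx": 0.001, "ty": -0.0001, "tz": 0.0002, "turn": 10},
    {"tx": 0.001, "ty": -0.0001, "tz": 0.0002, "turn": 10}
  ]
}}

```text
time_s: 29.47
eef_pos: [0.5314, -0.1636, 0.07]
eef_rot: [-0.0, 0.961, -0.277, 0.001]
wrist_force: [4.2, -0.3, -1.0]
opening: 0.084
```

```bash
sed -i 's/N=6/N=16/' rd.py; python3 rd.py
```

```text
t 30.27 turned 70.2 deg 1.226 rad F [-5.1 -1.4 -1.8] T [-0.243  1.002  0.232] Tz sd 0.008 band [-4.5 -0.3 75.8] q6 0.04 open 0.077
```

The torque is 0.232 ± 0.008, which means about 30 N. The angle bound also gives at least 29.6 N. I add 18° to reach about 39 N.

Request:
{"op": "move_arm", "data": {
  "increments": [
    {"tx": 0.0003, "ty": 0, "tz": 0, "turn": 4},
    {"tx": 0.0005, "ty": 0, "tz": 0, "turn": 8},
    {"tx": 0.0007, "ty": 0, "tz": 0, "turn": 13},
    {"tx": 0.0007, "ty": 0, "tz": 0, "turn": 18},
    {"tx": 0.0007, "ty": 0, "tz": 0, "turn": 18}
  ]
}}

```text
time_s: 30.68
eef_pos: [0.5317, -0.1638, 0.07]
eef_rot: [-0.0, 0.906, -0.424, 0.0]
wrist_force: [5.5, 1.5, -0.4]
opening: 0.081
```

```bash
python3 rd.py
```

```text
t 31.48 turned 88.1 deg 1.538 rad F [-4.3 -3.  -0. ] T [-0.438  0.881  0.238] Tz sd 0.007 band [-4.9 -0.2 75.8] q6 0.36 open 0.076
```

The torque gives about 33 N and the angle bound at least 39 N, so the grip is within 25–55 N either way. I unload the spring and the sideways push, open, and lift off.

Request:
{"op": "move_arm", "data": {
  "increments": [
    {"tx": 0.0002, "ty": -0.0007, "tz": 0, "turn": -5},
    {"tx": 0.0004, "ty": -0.0015, "tz": 0, "turn": -10},
    {"tx": 0.0004, "ty": -0.0015, "tz": 0, "turn": -10},
    {"tx": 0.0004, "ty": -0.0015, "tz": 0, "turn": -10}
  ]
}}

```text
time_s: 31.82
eef_pos: [0.532, -0.1635, 0.0697]
eef_rot: [0.0, 0.939, -0.343, -0.001]
wrist_force: [-0.1, -0.2, 2.0]
opening: 0.083
```

```bash
sed -i 's/N=16/N=4/' rd.py; python3 rd.py
```

```text
t 32.02 turned 78.4 deg 1.369 rad F [ 0.  -0.   2.3] T [ 0.138 -0.037  0.06 ] Tz sd 0.009 band [-5.3 -0.7 75.5] q6 0.19 open 0.082
```

Request:
{"op": "move_arm", "data": {
  "increments": [
    {"tx": 0, "ty": 0, "tz": 0, "turn": 0},
    {"tx": 0, "ty": 0, "tz": 0, "turn": 0},
    {"tx": 0, "ty": 0, "tz": 0, "turn": 0},
    {"tx": 0, "ty": 0, "tz": 0, "turn": 0},
    {"tx": 0, "ty": 0, "tz": 0, "turn": 0},
    {"tx": 0, "ty": 0, "tz": 0, "turn": 0},
    {"tx": 0, "ty": 0, "tz": 0, "turn": 0},
    {"tx": 0, "ty": 0, "tz": 0, "turn": 0},
    {"tx": 0, "ty": 0, "tz": -0.01, "turn": 0},
    {"tx": 0, "ty": 0, "tz": -0.025, "turn": 0},
    {"tx": 0, "ty": 0, "tz": -0.05, "turn": 0},
    {"tx": 0, "ty": 0, "tz": -0.08, "turn": 0},
    {"tx": 0, "ty": 0, "tz": -0.11, "turn": 0},
    {"tx": 0, "ty": 0, "tz": -0.13, "turn": 0},
    {"tx": 0, "ty": 0, "tz": -0.15, "turn": 0},
    {"tx": 0, "ty": 0, "tz": -0.16, "turn": 0},
    {"tx": 0, "ty": 0, "tz": -0.16, "turn": 0}
  ],
  "gripper": 1
}}

```text
time_s: 33.43
eef_pos: [0.5341, -0.1642, 0.2332]
eef_rot: [0.0, 0.939, -0.343, 0.003]
wrist_force: [-0.1, 0.6, 0.5]
opening: 0.995
```

```bash
python3 - <<'E'
from h import *
port(); delta(.45,.05,.25,-40)
p,D=snap('scene','s13'); crop('s13',220,110,310,190,8,'s13c')
C=cloud('scene',D)
for a,b,nm in((.108,.145,'key'),(.058,.101,'housing/band')):
    m=np.zeros((400,640),bool); m[130:185,250:285]=True
    m&=(C[...,2]>a)&(C[...,2]<b); q=C[m]; L=np.c_[(q[:,:2]-[.52,-.19])@EX,(q[:,:2]-[.52,-.19])@EY,q[:,2]]*1000
    k=(L[:,1]>-46)&(L[:,1]<-12)&(L[:,0]>-22)&(L[:,0]<0 if nm!='key' else L[:,0]<15); L=L[k]
    print(nm,len(L),np.percentile(L,[2,50,98],axis=0).round(1).tolist(),cv2.minAreaRect(L[:,:2].astype(np.float32)))
E
```

```text
t 33.43 band(port) x -7.4 y -0.4 z 239.0 F port x 0.3 y -0.5 z 0.5 T x 0.023 y 0.045 z 0.013 yaw -40.10 q6 0.189 open 0.995
d tool mm [-202.2 -109.7  -17.8] turn -0.1 | pose [ 534.1 -164.2  233.2] yaw -40.1 tilt -0.99998
key 48 [[-12.8, -41.1, 114.3], [-8.0, -36.9, 134.0], [2.0, -19.1, 137.9]] ((-5.754403114318848, -29.740354537963867), (25.996978759765625, 7.995275020599365), 66.31739807128906)
housing/band 134 [[-20.7, -38.2, 58.4], [-11.4, -34.1, 76.8], [-0.8, -12.5, 100.4]] ((-10.670093536376953, -25.65734100341797), (20.635881423950195, 26.843717575073242), 1.7077394723892212)
```

View pics/s13c.png

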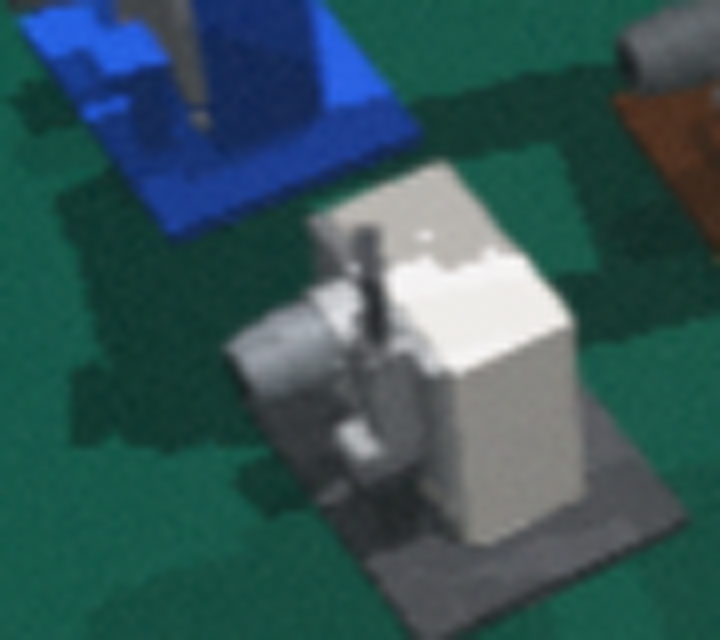

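The clamp sits home: foot at (360,440) on the ledge at the same pixel as when it rested loose, housing face against the flange, key at (370,285). Its key centre x of −5.75 matches the seat in this camera (flange at +1.3 minus 7). I clear the arm and check from above.

Request:
{"op": "move_arm", "data": {
  "increments": [
    {"tx": -0.015, "ty": -0.01, "tz": -0.002, "turn": 0},
    {"tx": -0.04, "ty": -0.025, "tz": -0.005, "turn": 0},
    {"tx": -0.07, "ty": -0.04, "tz": -0.008, "turn": 0},
    {"tx": -0.1, "ty": -0.055, "tz": -0.01, "turn": 0},
    {"tx": -0.13, "ty": -0.07, "tz": -0.012, "turn": 0},
    {"tx": -0.16, "ty": -0.085, "tz": -0.014, "turn": 0},
    {"tx": -0.185, "ty": -0.1, "tz": -0.016, "turn": 0},
    {"tx": -0.2, "ty": -0.11, "tz": -0.017, "turn": 0},
    {"tx": -0.2, "ty": -0.11, "tz": -0.017, "turn": 0},
    {"tx": -0.2, "ty": -0.11, "tz": -0.017, "turn": 0}
  ]
}}

```text
time_s: 34.32
eef_pos: [0.4492, 0.0507, 0.2454]
eef_rot: [0.0, 0.94, -0.342, -0.001]
wrist_force: [0.2, -0.3, -0.7]
opening: 1.001
```

```bash
python3 - <<'E'
from h import *
st(); p,D=snap('top','t14'); crop('t14',360,175,430,240,8,'t14c'); snap('scene','s14')
C=cloud('top',D)
m=(C[...,2]>.085)&(C[...,2]<.145); q=C[m]; L=np.c_[(q[:,:2]-[.52,-.19])@EX,(q[:,:2]-[.52,-.19])@EY,q[:,2]]*1000
k=(abs(L[:,1]+28)<20)&(abs(L[:,0]+5)<20)&(L[:,2]>108); print('key top',k.sum(),cv2.minAreaRect(L[k][:,:2].astype(np.float32)),L[k][:,2].max())
k=(L[:,1]>-12)&(L[:,1]<14)&(L[:,0]<0.5)&(L[:,0]>-25)&(L[:,2]>89.5)&(L[:,2]<97); print('band top',k.sum(),np.percentile(L[k],[3,50,97],axis=0).round(1).tolist())
E
```

```text
t 34.32 pos [449.2  50.7 245.4] yaw -39.95 F [ 0.22 -0.3  -0.66] T [-0.071 -0.011 -0.02 ] open 1.001 q6 0.546
key top 47 ((-4.118924140930176, -29.660202026367188), (24.01519775390625, 7.989334583282471), 67.26285552978516) 141.28698642307114
band top 41 [[-22.8, -11.1, 89.6], [-8.7, -0.6, 91.2], [-1.5, 7.6, 94.8]]
```

View pics/t14c.png

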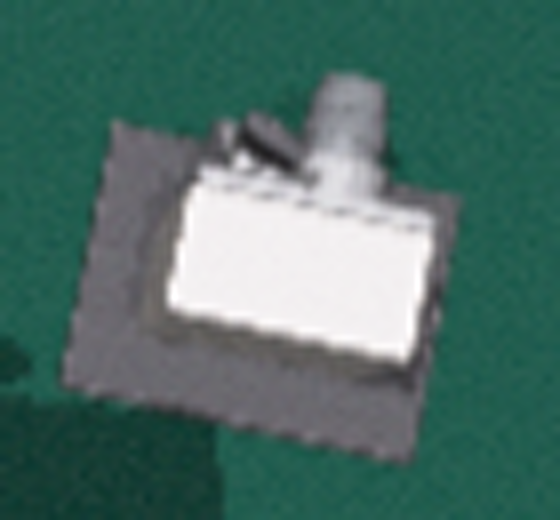

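View pics/s14.png

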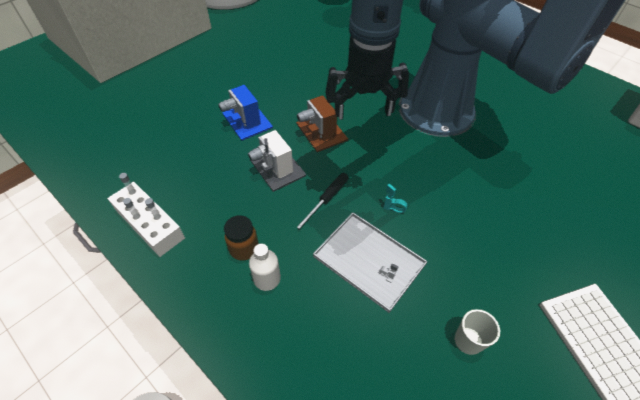

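```bash
python3 - <<'E'
from h import *
def an(n,f):
    C=cloud(n,np.load(f'pics/{f}.npy')); q=C.reshape(-1,3); L=np.c_[(q[:,:2]-[.52,-.19])@EX,(q[:,:2]-[.52,-.19])@EY,q[:,2]]*1000
    k=(np.hypot(L[:,0]+5,L[:,1]+29)<14)&(L[:,2]>125)&(L[:,2]<146); z=np.sort(L[k][:,2])
    b=(abs(L[:,0]-25)<15)&(abs(L[:,1]+8)<30)&(abs(L[:,2]-96)<8)
    ring=(abs(L[:,1])<5)&(abs(L[:,0]+5)<5)&(L[:,2]>82)&(L[:,2]<100)
    fo=(L[:,1]<-18)&(L[:,1]>-40)&(L[:,0]<-13)&(L[:,0]>-22)&(L[:,2]>48)&(L[:,2]<72)
    led=(L[:,1]<-22)&(L[:,1]>-38)&(L[:,0]<-2)&(L[:,0]>-20)&(L[:,2]>48)&(L[:,2]<60)
    print(f,'keytop med of upper',z[-14:].round(1),'block',np.median(L[b][:,2]).round(2),'ringtop med',np.median(L[ring][:,2]).round(1),ring.sum(),'foot',np.percentile(L[fo][:,2],[5,50,95]).round(1) if fo.sum() else 0,fo.sum())
an('scene','s12');an('scene','s13');an('scene','s14');an('top','t14'); 
C=cloud('scene',np.load('pics/scene_D.npy')); q=C.reshape(-1,3); L=np.c_[(q[:,:2]-[.52,-.19])@EX,(q[:,:2]-[.52,-.19])@EY,q[:,2]]*1000
led=(L[:,1]<-22)&(L[:,1]>-38)&(L[:,0]<-2)&(L[:,0]>-20)&(L[:,2]>48)&(L[:,2]<60); print('ledge before',np.median(L[led][:,2]),led.sum())
k=(np.hypot(q[:,0]-.5257,q[:,1]-.1539)<.014)&(q[:,2]>.078)&(q[:,2]<.095); print('tray key top',(np.sort(q[k][:,2])[-14:]*1000).round(1)); 
kf=(q[:,0]>.53)&(q[:,0]<.56)&(q[:,1]>.145)&(q[:,1]<.165)&(q[:,2]>.007)&(q[:,2]<.03); print(kf.sum(), (q[kf]*1000).round(0).tolist()[:30])
crop('s14',240,130,300,185,12,'s14c'); 
E
```

```text
s12 keytop med of upper [136.4 136.5 136.6 136.7 137.1 137.1 137.2 137.4 137.5 137.6 137.6 137.6
 137.6 137.9] block 95.1 ringtop med 91.2 4 foot [52.3 58.9 61. ] 30
s13 keytop med of upper [136.1 136.2 136.3 136.5 136.7 136.8 137.  137.2 137.3 137.4 137.6 137.8
 137.9 138. ] block 95.23 ringtop med 91.3 10 foot [53.9 58.8 61.8] 29
s14 keytop med of upper [136.5 136.6 136.8 136.8 137.  137.  137.  137.1 137.3 137.3 137.4 137.5
 138.9 139.2] block 95.17 ringtop med 90.9 11 foot [53.4 58.7 61.8] 31
t14 keytop med of upper [137.3 137.4 137.5 137.5 137.6 137.7 138.  138.2 138.3 138.3 139.2 139.4
 139.9 141.3] block 95.71 ringtop med 93.3 13 foot [55.1 56.7 58.3] 6
ledge before 54.1447639729472 34
tray key top [85.6 85.6 85.6 85.6 85.8 85.8 85.8 85.9 85.9 86.1 86.1 86.4 86.5 86.6]
54 [[534.0, 150.0, 29.0], [534.0, 150.0, 25.0], [533.0, 152.0, 26.0], [533.0, 155.0, 29.0], [532.0, 156.0, 29.0], [534.0, 148.0, 17.0], [534.0, 151.0, 21.0], [533.0, 152.0, 21.0], [532.0, 155.0, 24.0], [532.0, 157.0, 26.0], [531.0, 159.0, 27.0], [530.0, 161.0, 28.0], [534.0, 146.0, 11.0], [534.0, 148.0, 14.0], [534.0, 151.0, 17.0], [533.0, 153.0, 18.0], [532.0, 155.0, 19.0], [531.0, 157.0, 21.0], [531.0, 159.0, 22.0], [530.0, 162.0, 25.0], [535.0, 146.0, 7.0], [535.0, 149.0, 11.0], [533.0, 151.0, 11.0], [533.0, 153.0, 14.0], [532.0, 155.0, 15.0], [532.0, 158.0, 18.0], [530.0, 160.0, 18.0], [530.0, 162.0, 21.0], [535.0, 150.0, 8.0], [534.0, 152.0, 8.0]]
```

View pics/s14c.png

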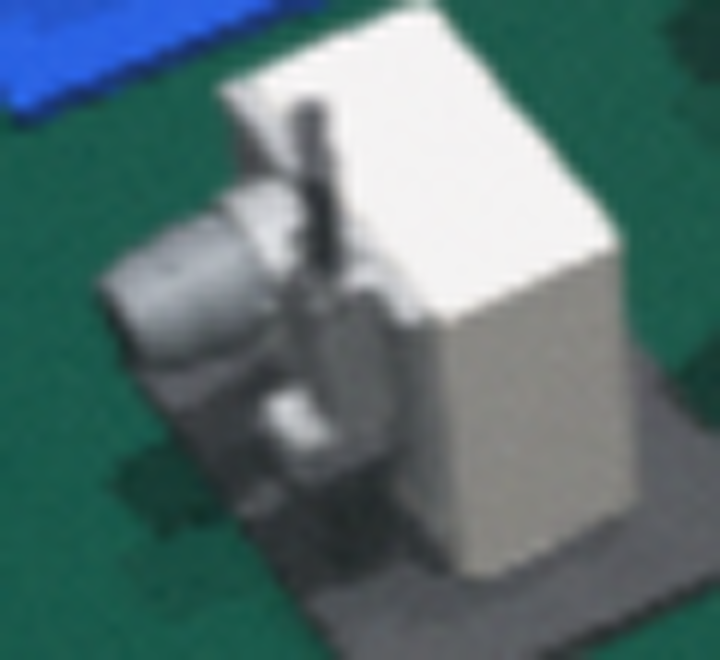

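The top view shows the band square against the flange and the key at (265,140) free. In the scene view the small clamp, driver, bottle, jar, cup and look-alikes are where they were. Heights (ring top 91–92 mm, expected 91) match the foot resting on the ledge, unchanged since before the tightening.

```bash
python3 -c "
from h import *
st(); print(workorder.hand_in())"
```

```text
t 34.42 pos [450.   49.3 245.7] yaw -40.09 F [-0.35 -0.48 -0.33] T [ 0.022 -0.006  0.019] open 0.999 q6 0.546
the job is handed in; nothing more can be done
None
```

The larger clamp is on the stub, home against the flange and tightened. I handed the job in at 34.4 s with the arm clear of everything; it gave no verdict.

**Grasp:** The first grasp closed on air because the fingertips stand about 41 mm above the reported tool point. I corrected that from the depth picture without touching the clamp. I then carried it over and slid it on, reading the force after each short step. The push against the flange was about 6 N.

**Tightening:** I turned the key clockwise by about 4.6 rad of screw, with one regrasp halfway.

| Check | Reading | Note |
|---|---|---|
| Grip from key torque (0.238 N m, was about 0.156 loose) | about 33 N | the torque never showed a sharp bite |
| Grip from the turning angle | at least 39 N | assumes the bite came by 3.3 rad |
| Position along the stub | seat, within about 0.5 mm | both cameras |
| Sideways position | 1.7 mm to −y (top view), 2.6 mm (scene view) | they disagree; up to 2 mm is expected when tight |
| Height | about 73–74 mm, 72.5 expected with the foot on the ledge | read from key and ring tops; unchanged since before the last tightening |

The two grip figures differ, but both lie within 25–55 N.

In the last pictures the small clamp, driver, bottle, jar, cup and look-alikes appear where they started.

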